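# Load the stud block in its fence corner

### The arm

A 6-joint arm with a two-finger parallel gripper is mounted at the origin on the work surface. World frame = base frame: x ahead of the robot, y to its left, z up, the work surface at z = 0. Lengths are in m, angles in rad, forces in N, time in s.
With the tool pointing down it reaches from about 0.25 to 0.725 m from the base axis. Payload 4 kg.
Tool frame: the origin (TCP) lies at the very end of the fingers, on their centre line; the grasp point (between the pads) lies 19 mm behind it; z points along the fingers, y is the line along which they close (so a half turn about z gives the same grasp; the last joint's range is limited). The gripper opens to 85 mm and grips with 20 to 120 N. Pads are 22 mm wide; open, the fingers measure 114 mm over their backs; the gripper's body (76 mm by 85 mm) begins 54 mm behind the grasp point. The pads swing forward as they close: fully open they stand 13 mm farther back than shut.
Start: joints at [-1.262, 0.241, 0.005, 1.335, 0, 1.571], TCP at [0.152, -0.476, 0.231] pointing down, gripper open.
Joint ranges: [-2.72, 2.72], [-1.05, 1.87], [-1.09, 1.28], [-1.99, 2.15], [-1.42, 1.44], [-3.14, 3.14]. Speed limits (rad/s): [2.79, 2.79, 3.14, 3.14, 3.14, 3.14].

### API

Orientations are given as a unit quaternion [x, y, z, w].
In Python, from workcell import * gives the robot as it stands. The module is installed in compiled form; this text tells all that it offers.
- The arm moves only by the tool send_rows, never from a script. Its argument "steps" is text: rows parted by semicolons, each of 7 numbers parted by spaces: the opening, from -1 (shut) to 1 (fully open), then the shift along the world's x, y, z in m, then the turn, a rotation vector about the world's x, y, z in rad. A call has exactly 5 rows; each row shifts and turns the commanded pose from where the row before left it; what a row does not reach is not made up. A row lasts 1/12 s, in which the tool goes at most 41.7 mm and 7.16 degrees, less where a joint would pass 70% of its speed; a pose out of reach is approached as far as the arm can. A call is refused whole if a number of a shift passes 0.0417 or a number of a turn 0.125, either way. A call with a gripper value outside its range is refused whole. The fingers move at their own pace and stop on an object; the grip force is fixed at half the most. Time passes only in rows, so rows that do not move let the fingers close, or fill a call up. It gives the time, the measured TCP pose, the force, the opening and the grip force at its end, in the units of the state.
- get_obs(): the state, without advancing time (a new reading comes with each control period).
- camera(name): name is "scene" or "top"; returns a dict with "frame" (400x640x3 uint8, red, green, blue), "range_z" (400x640 float32, m along the optical axis (not along the pixel's ray), 0 where there is no reading), "camera_matrix" (3x3 intrinsics, pixels), "extrinsics" (4x4, takes a point from world to camera coordinates). Camera axes: x right, y down, z forward; pixel columns grow to the right and rows downward; lengths in m; the calibration is good to about 2 mm. A picture is of the moment at which its call begins.
- job_done(): hands the job in; it is judged then, once.
The state is a dict: "clock": time; "joint_pos": joint angles; "joint_vel": joint speeds; "tau": joint torques, N m; "eef_pos": TCP position; "tool_rot": TCP orientation; "ft_force": force on the tool from outside, world axes, zero at the start; "ft_torque": the same for the moment, N m; "grip_width": finger opening in m; "grasp_force": force on a finger pad.
Only numpy, scipy, OpenCV 4.12 (cv2) and the standard library are available. Lean on these libraries where they do the work, as an engineer would, in place of code of your own. Each camera call takes 0.05 s, during which the arm holds its last target. There are 200 camera calls.

### The job

First lift the cover plate off the loading block's pins and lay it flat on the green mat. Then push the block square and flush against both bars of the steel fence corner, put every brass stud into a well of the block, one per well and base down, and finally set the cover back on the block's pins, fully down, with the block still flush in the corner. Leave the other things on the bench where they are.

Things in the scene. Friction and masses are not known exactly. Their poses are not given: they have to be found in the camera images.
- fence: fixed steel L-shaped fence, bars 15 mm wide, 14 mm high, screwed to the bench. Origin: its inside corner at bench level. The block belongs on the -x, -y side: the far bar's inner face is the plane x = 0 (bar from y = +15 to -220 mm), the side bar's the plane y = 0 (bar from x = 0 to -150 mm). Home, the block's origin is at (-47, -85) mm here, axes along these.
- block: loose white block, 94 (x) x 170 (y) x 22 mm, 0.7 kg. Origin: centre of underside. Six square wells 28 mm wide, 10 mm deep at x = -23, 23, y = -46, 0, 46 mm. On top at y = -70 and 70 mm a grey rail, 70 (x) x 12 (y) mm, z = 22 to 32 mm, carries the cover; from each rail's middle (x = 0) an 8 mm pin rises to z = 47 mm, tip tapered. Same turned half round.
- cover: loose aluminium plate, 94 (x) x 170 (y) x 4 mm, 0.15 kg; two square 12 mm holes at x = 0, y = -70, 70 mm for the pins; red bar handle at the centre on top, 18 (x) x 60 (y) mm, z = 4 to 28 mm. Origin: centre of underside; seated, it is 32 mm above the block's underside. Starts on the pins; fits either way round.
- green_mat: fixed square green mat, 200 x 200 mm, 3 mm thick, where the cover is laid aside. Origin: centre of its underside.
- brown_mat: fixed square brown leather mat, 200 x 200 mm, 3 mm thick, on which the studs start. Origin: centre of its underside.
- stud1: loose round brass stud, 22 mm across, 16 mm tall with a low domed top, 30 g, standing on its flat base. Origin: centre of its base. May be absent.
- stud2: loose round brass stud, 22 mm across, 16 mm tall with a low domed top, 30 g, standing on its flat base. Origin: centre of its base. May be absent.
- stud3: loose round brass stud, 22 mm across, 16 mm tall with a low domed top, 30 g, standing on its flat base. Origin: centre of its base. May be absent.
- stud4: loose round brass stud, 22 mm across, 16 mm tall with a low domed top, 30 g, standing on its flat base. Origin: centre of its base. May be absent.
- stud5: loose round brass stud, 22 mm across, 16 mm tall with a low domed top, 30 g, standing on its flat base. Origin: centre of its base. May be absent.
- stud6: loose round brass stud, 22 mm across, 16 mm tall with a low domed top, 30 g, standing on its flat base. Origin: centre of its base. May be absent.
- well0 (a point): centre of the floor of well 0 in the block, 10 mm below the block's top face (12 mm above its underside)
- well1 (a point): centre of the floor of well 1 in the block, 10 mm below the block's top face (12 mm above its underside)
- well2 (a point): centre of the floor of well 2 in the block, 10 mm below the block's top face (12 mm above its underside)
- well3 (a point): centre of the floor of well 3 in the block, 10 mm below the block's top face (12 mm above its underside)
- well4 (a point): centre of the floor of well 4 in the block, 10 mm below the block's top face (12 mm above its underside)
- well5 (a point): centre of the floor of well 5 in the block, 10 mm below the block's top face (12 mm above its underside)
- hammer: claw-less bench hammer, wooden handle, 220 mm long, lying; bystander. Origin: centre of its underside.
- glue_jar: small glue jar with white cap, 56 mm wide, 70 mm tall; bystander. Origin: centre of its underside.
- burnisher: brass burnishing rod, 26 mm thick, 120 mm long, lying; bystander. Origin: centre of its underside.
- spool: wooden spool of orange thread, 40 mm wide, 40 mm tall, upright; bystander. Origin: centre of its underside.
- tin: round blue wax tin with metal lid, 72 mm wide, 30 mm tall; bystander. Origin: centre of its underside.
Mind the look-alikes: they are no part of the job. What is meant by the cover is not turquoise, and is the larger of those in its own colour.

How it is judged:
On the way, in this order (a step that is already met when the one before it is completed fails the run):
1. the cover lies flat on the green mat, let go (x of cover in the frame of green_mat between -0.06 and 0.06 m and y of cover in the frame of green_mat between -0.06 and 0.06 m and z of cover in the frame of green_mat below 0.007 m and angle between cover's own z axis and vertical below 0.08 rad and contact force between cover and the fingers below 0.3 N), for 0.2 s.
2. the block is square and flush in the fence corner, with the cover off (horizontal distance between cover and block above 0.12 m and x of block in the frame of fence between -0.05 and -0.044 m and y of block in the frame of fence between -0.088 and -0.082 m and angle between the x axis of block and the x axis of fence, either way round below 0.03 rad and height (world z) of block below 0.003 m and angle between block's own z axis and vertical below 0.03 rad), for 0.2 s.
3. every stud is in a well, one per well, with the block flush and the cover still off (all of step 2 and ((horizontal distance between stud1 and well0 below 0.01 m and z of stud1 in the frame of well0 between -0.004 and 0.004 m) or (horizontal distance between stud1 and well1 below 0.01 m and z of stud1 in the frame of well1 between -0.004 and 0.004 m) or (horizontal distance between stud1 and well2 below 0.01 m and z of stud1 in the frame of well2 between -0.004 and 0.004 m) or (horizontal distance between stud1 and well3 below 0.01 m and z of stud1 in the frame of well3 between -0.004 and 0.004 m) or (horizontal distance between stud1 and well4 below 0.01 m and z of stud1 in the frame of well4 between -0.004 and 0.004 m) or (horizontal distance between stud1 and well5 below 0.01 m and z of stud1 in the frame of well5 between -0.004 and 0.004 m)) and ((horizontal distance between stud2 and well0 below 0.01 m and z of stud2 in the frame of well0 between -0.004 and 0.004 m) or (horizontal distance between stud2 and well1 below 0.01 m and z of stud2 in the frame of well1 between -0.004 and 0.004 m) or (horizontal distance between stud2 and well2 below 0.01 m and z of stud2 in the frame of well2 between -0.004 and 0.004 m) or (horizontal distance between stud2 and well3 below 0.01 m and z of stud2 in the frame of well3 between -0.004 and 0.004 m) or (horizontal distance between stud2 and well4 below 0.01 m and z of stud2 in the frame of well4 between -0.004 and 0.004 m) or (horizontal distance between stud2 and well5 below 0.01 m and z of stud2 in the frame of well5 between -0.004 and 0.004 m)) and ((horizontal distance between stud3 and well0 below 0.01 m and z of stud3 in the frame of well0 between -0.004 and 0.004 m) or (horizontal distance between stud3 and well1 below 0.01 m and z of stud3 in the frame of well1 between -0.004 and 0.004 m) or (horizontal distance between stud3 and well2 below 0.01 m and z of stud3 in the frame of well2 between -0.004 and 0.004 m) or (horizontal distance between stud3 and well3 below 0.01 m and z of stud3 in the frame of well3 between -0.004 and 0.004 m) or (horizontal distance between stud3 and well4 below 0.01 m and z of stud3 in the frame of well4 between -0.004 and 0.004 m) or (horizontal distance between stud3 and well5 below 0.01 m and z of stud3 in the frame of well5 between -0.004 and 0.004 m)) and ((horizontal distance between stud4 and well0 below 0.01 m and z of stud4 in the frame of well0 between -0.004 and 0.004 m) or (horizontal distance between stud4 and well1 below 0.01 m and z of stud4 in the frame of well1 between -0.004 and 0.004 m) or (horizontal distance between stud4 and well2 below 0.01 m and z of stud4 in the frame of well2 between -0.004 and 0.004 m) or (horizontal distance between stud4 and well3 below 0.01 m and z of stud4 in the frame of well3 between -0.004 and 0.004 m) or (horizontal distance between stud4 and well4 below 0.01 m and z of stud4 in the frame of well4 between -0.004 and 0.004 m) or (horizontal distance between stud4 and well5 below 0.01 m and z of stud4 in the frame of well5 between -0.004 and 0.004 m)) and ((horizontal distance between stud5 and well0 below 0.01 m and z of stud5 in the frame of well0 between -0.004 and 0.004 m) or (horizontal distance between stud5 and well1 below 0.01 m and z of stud5 in the frame of well1 between -0.004 and 0.004 m) or (horizontal distance between stud5 and well2 below 0.01 m and z of stud5 in the frame of well2 between -0.004 and 0.004 m) or (horizontal distance between stud5 and well3 below 0.01 m and z of stud5 in the frame of well3 between -0.004 and 0.004 m) or (horizontal distance between stud5 and well4 below 0.01 m and z of stud5 in the frame of well4 between -0.004 and 0.004 m) or (horizontal distance between stud5 and well5 below 0.01 m and z of stud5 in the frame of well5 between -0.004 and 0.004 m)) and ((horizontal distance between stud6 and well0 below 0.01 m and z of stud6 in the frame of well0 between -0.004 and 0.004 m) or (horizontal distance between stud6 and well1 below 0.01 m and z of stud6 in the frame of well1 between -0.004 and 0.004 m) or (horizontal distance between stud6 and well2 below 0.01 m and z of stud6 in the frame of well2 between -0.004 and 0.004 m) or (horizontal distance between stud6 and well3 below 0.01 m and z of stud6 in the frame of well3 between -0.004 and 0.004 m) or (horizontal distance between stud6 and well4 below 0.01 m and z of stud6 in the frame of well4 between -0.004 and 0.004 m) or (horizontal distance between stud6 and well5 below 0.01 m and z of stud6 in the frame of well5 between -0.004 and 0.004 m)) and angle between each of stud1, stud2, stud3, stud4, stud5, stud6's own z axis and vertical below 0.35 rad), for 0.2 s.
At the end, for the whole second after the job is handed in: Block flush to both bars (3 mm) and square (0.03 rad), flat on the bench; every stud base down on a well floor (within 10 mm of its centre, tilt under 0.35 rad), one per well; cover down on both rails (2.5 mm high, 5 mm sideways, 0.06 rad at most); all at rest (x of block in the frame of fence between -0.05 and -0.044 m and y of block in the frame of fence between -0.088 and -0.082 m and angle between the x axis of block and the x axis of fence, either way round below 0.03 rad and height (world z) of block below 0.003 m and angle between block's own z axis and vertical below 0.03 rad and ((horizontal distance between stud1 and well0 below 0.01 m and z of stud1 in the frame of well0 between -0.004 and 0.004 m) or (horizontal distance between stud1 and well1 below 0.01 m and z of stud1 in the frame of well1 between -0.004 and 0.004 m) or (horizontal distance between stud1 and well2 below 0.01 m and z of stud1 in the frame of well2 between -0.004 and 0.004 m) or (horizontal distance between stud1 and well3 below 0.01 m and z of stud1 in the frame of well3 between -0.004 and 0.004 m) or (horizontal distance between stud1 and well4 below 0.01 m and z of stud1 in the frame of well4 between -0.004 and 0.004 m) or (horizontal distance between stud1 and well5 below 0.01 m and z of stud1 in the frame of well5 between -0.004 and 0.004 m)) and ((horizontal distance between stud2 and well0 below 0.01 m and z of stud2 in the frame of well0 between -0.004 and 0.004 m) or (horizontal distance between stud2 and well1 below 0.01 m and z of stud2 in the frame of well1 between -0.004 and 0.004 m) or (horizontal distance between stud2 and well2 below 0.01 m and z of stud2 in the frame of well2 between -0.004 and 0.004 m) or (horizontal distance between stud2 and well3 below 0.01 m and z of stud2 in the frame of well3 between -0.004 and 0.004 m) or (horizontal distance between stud2 and well4 below 0.01 m and z of stud2 in the frame of well4 between -0.004 and 0.004 m) or (horizontal distance between stud2 and well5 below 0.01 m and z of stud2 in the frame of well5 between -0.004 and 0.004 m)) and ((horizontal distance between stud3 and well0 below 0.01 m and z of stud3 in the frame of well0 between -0.004 and 0.004 m) or (horizontal distance between stud3 and well1 below 0.01 m and z of stud3 in the frame of well1 between -0.004 and 0.004 m) or (horizontal distance between stud3 and well2 below 0.01 m and z of stud3 in the frame of well2 between -0.004 and 0.004 m) or (horizontal distance between stud3 and well3 below 0.01 m and z of stud3 in the frame of well3 between -0.004 and 0.004 m) or (horizontal distance between stud3 and well4 below 0.01 m and z of stud3 in the frame of well4 between -0.004 and 0.004 m) or (horizontal distance between stud3 and well5 below 0.01 m and z of stud3 in the frame of well5 between -0.004 and 0.004 m)) and ((horizontal distance between stud4 and well0 below 0.01 m and z of stud4 in the frame of well0 between -0.004 and 0.004 m) or (horizontal distance between stud4 and well1 below 0.01 m and z of stud4 in the frame of well1 between -0.004 and 0.004 m) or (horizontal distance between stud4 and well2 below 0.01 m and z of stud4 in the frame of well2 between -0.004 and 0.004 m) or (horizontal distance between stud4 and well3 below 0.01 m and z of stud4 in the frame of well3 between -0.004 and 0.004 m) or (horizontal distance between stud4 and well4 below 0.01 m and z of stud4 in the frame of well4 between -0.004 and 0.004 m) or (horizontal distance between stud4 and well5 below 0.01 m and z of stud4 in the frame of well5 between -0.004 and 0.004 m)) and ((horizontal distance between stud5 and well0 below 0.01 m and z of stud5 in the frame of well0 between -0.004 and 0.004 m) or (horizontal distance between stud5 and well1 below 0.01 m and z of stud5 in the frame of well1 between -0.004 and 0.004 m) or (horizontal distance between stud5 and well2 below 0.01 m and z of stud5 in the frame of well2 between -0.004 and 0.004 m) or (horizontal distance between stud5 and well3 below 0.01 m and z of stud5 in the frame of well3 between -0.004 and 0.004 m) or (horizontal distance between stud5 and well4 below 0.01 m and z of stud5 in the frame of well4 between -0.004 and 0.004 m) or (horizontal distance between stud5 and well5 below 0.01 m and z of stud5 in the frame of well5 between -0.004 and 0.004 m)) and ((horizontal distance between stud6 and well0 below 0.01 m and z of stud6 in the frame of well0 between -0.004 and 0.004 m) or (horizontal distance between stud6 and well1 below 0.01 m and z of stud6 in the frame of well1 between -0.004 and 0.004 m) or (horizontal distance between stud6 and well2 below 0.01 m and z of stud6 in the frame of well2 between -0.004 and 0.004 m) or (horizontal distance between stud6 and well3 below 0.01 m and z of stud6 in the frame of well3 between -0.004 and 0.004 m) or (horizontal distance between stud6 and well4 below 0.01 m and z of stud6 in the frame of well4 between -0.004 and 0.004 m) or (horizontal distance between stud6 and well5 below 0.01 m and z of stud6 in the frame of well5 between -0.004 and 0.004 m)) and angle between each of stud1, stud2, stud3, stud4, stud5, stud6's own z axis and vertical below 0.35 rad and horizontal distance between cover and block below 0.005 m and z of cover in the frame of block between 0.03 and 0.0345 m and angle between the y axis of cover and the y axis of block, either way round below 0.06 rad and angle between cover's own z axis and vertical below 0.04 rad and linear speed of each of stud1, stud2, stud3, stud4, stud5, stud6, block, cover below 0.01 m/s); the robot touches nothing.
It fails at once if a bystander was displaced by more than 40 mm or tipped over (distance of any of hammer, glue_jar, burnisher, spool, tin from where it was at the start of the episode above 0.04 m or angle between any of glue_jar, spool, tin's own z axis and vertical above 0.6 rad).
Of stud1, stud2, stud3, stud4, stud5, stud6 only 4 to 6 are there at a start; the rules pass over those that are not, and their reading is None.
At some moment in a run one of stud1, stud2, stud3, stud4, stud5, stud6, block may be knocked a few centimetres aside while the robot is not near it.
Once in a run the grip may slacken for a moment while it holds something.
It also fails if it takes over 210 s, if anything falls off the work surface, if the arm or the gripper's body presses on something with over 40 N, if the wrist force passes 120 N, or if a joint passes its speed limit or range.

## Working session

There is one attempt and no reset: what is moved stays moved. The work goes in short steps, Python scripts to look and compute and a tool call to move; the robot and the scene stay as the last step left them, time stands still between calls to the robot, and variables do not carry over. Pictures are saved under pics/ and viewed, at most 14 in all, crops included, and the job is handed in when it is done.

Besides the shell and the picture viewer there is one more tool, called after "Request:" by a JSON object that holds its "fn" and its "kwargs". send_rows: Moves the arm, as the interface text tells. Its arguments: {"type":"object","properties":{"steps":{"type":"string"}},"required":["steps"]}

```bash
mkdir -p pics
cat > h.py <<'E'
import numpy as np, cv2
from workcell import *
def snap(n,tag):
    c=camera(n); cv2.imwrite(f'pics/{tag}.png',c['frame'][:,:,::-1]); np.savez(f'{tag}.npz',**c); return c
def world(c):
    K=c['camera_matrix'];E=c['extrinsics'];z=c['range_z'].astype(float)
    v,u=np.mgrid[:z.shape[0],:z.shape[1]]
    p=np.stack([(u-K[0,2])/K[0,0]*z,(v-K[1,2])/K[1,1]*z,z],-1)
    return (p-E[:3,3])@E[:3,:3]
def ray(c,u,v,h):
    K=c['camera_matrix'];E=c['extrinsics'];R=E[:3,:3]
    o=-R.T@E[:3,3];d=R.T@np.array([(u-K[0,2])/K[0,0],(v-K[1,2])/K[1,1],1.])
    return o+d*(h-o[2])/d[2]
E
python3 - <<'E'
from h import *
for n in('scene','top'):
    c=snap(n,n+'0');print(n,np.round(c['camera_matrix'],1).tolist(),np.round(c['extrinsics'],3).tolist())
o=get_obs();print({k:np.round(v,3).tolist() for k,v in o.items()})
E
```

```text
scene [[512.5, 0.0, 323.6], [0.0, 512.5, 207.3], [0.0, 0.0, 1.0]] [[0.822, 0.57, -0.001, -0.421], [0.341, -0.493, -0.801, -0.166], [-0.457, 0.658, -0.599, 1.524], [0.0, 0.0, 0.0, 1.0]]
top [[461.7, 0.0, 318.5], [0.0, 461.7, 198.2], [0.0, 0.0, 1.0]] [[-0.022, -1.0, 0.02, -0.012], [-0.98, 0.018, -0.196, 0.515], [0.196, -0.024, -0.98, 1.259], [0.0, 0.0, 0.0, 1.0]]
{'clock': 0.1, 'joint_pos': [-1.262, 0.241, 0.004, 1.335, -0.0, 1.571], 'joint_vel': [-0.001, -0.001, 0.004, 0.001, 0.0, 0.0], 'tau': [-0.0, -37.314, 25.301, 0.011, 0.0, 0.0], 'eef_pos': [0.152, -0.476, 0.231], 'tool_rot': [0.988, 0.154, -0.0, -0.001], 'ft_force': [0.243, 0.918, 0.773], 'ft_torque': [-0.002, -0.032, -0.008], 'grasp_force': 0.0, 'grip_width': 0.085}
```

View pics/top0.png

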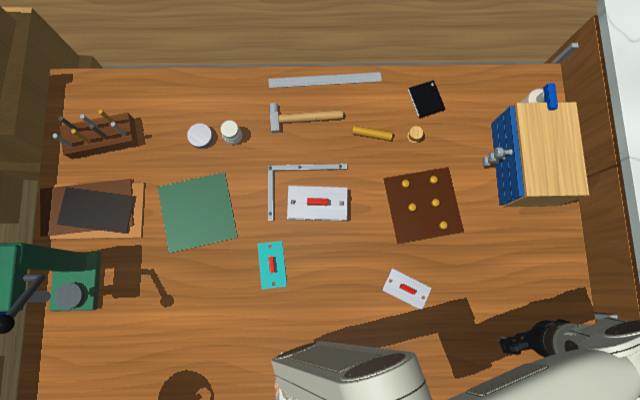

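View pics/scene0.png

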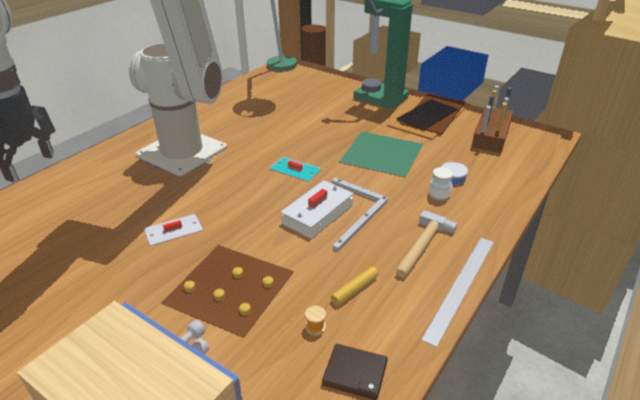

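The cover candidates in top0 are:
- a white plate on the block at (317,203)
- a smaller white plate at (407,288)
- a turquoise plate at (272,265)

The one at (317,203) fits: it isn't turquoise, it's the larger of the two white plates, and it sits on the pins. There are 5 studs on the brown mat, near (405,184), (433,180), (412,207), (436,203) and (443,226). Scene0 shows the same layout: the block is at (318,208), just off the fence corner at (385,200).

```bash
cat > m.py <<'E'
from h import *
def load(t): return dict(np.load(t+'.npz'))
def pts(c,mask,lo,hi):
    w=world(c);k=mask&(c['range_z']>0)&(w[...,2]>lo)&(w[...,2]<hi);return w[k]
def rect(p):
    (cx,cy),(a,b),t=cv2.minAreaRect((p[:,:2]*1000).astype(np.float32)); 
    return np.round([cx,cy,a,b,t,*(1000*np.percentile(p[:,2],[5,50,95]))],1)
def blobs(c,mask,amin=15):
    n,l,s,ce=cv2.connectedComponentsWithStats(mask.astype(np.uint8))
    return [(l==i,s[i],ce[i]) for i in range(1,n) if s[i,4]>=amin]
def hsv(c): return cv2.cvtColor(c['frame'],cv2.COLOR_RGB2HSV)
def red(c): h=hsv(c); return ((h[...,0]<6)|(h[...,0]>174))&(h[...,1]>170)&(h[...,2]>90)
def brass(c): h=hsv(c); return (h[...,0]>19)&(h[...,0]<30)&(h[...,1]>140)&(h[...,2]>120)
def green(c): h=hsv(c); return (h[...,0]>60)&(h[...,0]<85)&(h[...,1]>60)
def white(c): h=hsv(c); return (h[...,1]<60)&(h[...,2]>110)
E
python3 - <<'E'
from m import *
for n in('top','scene'):
    c=load(n+'0');w=world(c)
    for nm,f in(('red',red),('brass',brass),('green',green),('white',white)):
        for k,s,ce in blobs(c,f(c),12 if nm=='brass' else 40):
            m=w[k]; x=np.median(m,0)
            if .2<x[0]<.8 and abs(x[1])<.5 and x[2]<.09:
                p=pts(c,k,-.01,.1); print(n,nm,s[4],np.round(ce,1),rect(p))
im=cv2.imread('pics/top0.png')
a=cv2.resize(im[150:250,250:370],None,fx=3.3,fy=5*.66);b=cv2.resize(im[240:315,240:450],None,fx=3.3*120/210,fy=3.3*120/210)
cv2.imwrite('pics/crop.png',np.vstack([a,b[:, :a.shape[1]]]) if b.shape[1]>=a.shape[1] else np.vstack([a[:,:b.shape[1]],b]))
E
```

```text
top red 107 [317.7 201.2] [503.3 -17.2  56.4  15.4  88.9  56.7  60.   64.1]
top red 66 [271.2 264. ] [334.  114.9  40.6  12.2   4.8  17.9  21.2  25.9]
top red 62 [407.7 288.8] [ 256.9 -266.9   42.3   10.9   61.9   16.9   21.    24.7]
top brass 304 [371.9 132.5] [ 719.2 -187.   119.2   25.2   78.7   17.4   23.5   29.5]
top brass 41 [433.1 179.3] [ 572.8 -361.7   18.3   20.2   83.5   12.5   17.2   22.6]
top brass 41 [405.1 183.3] [ 562.3 -278.5   19.2   19.2   83.8   11.6   17.6   22.3]
top brass 42 [435.1 202.2] [ 503.9 -363.3   17.1   18.8   78.1   11.2   17.3   21.8]
top brass 45 [411.7 206.9] [ 490.3 -293.8   18.8   18.8   83.3   10.4   17.6   22.1]
top brass 47 [442.9 224.9] [ 439.1 -381.4   18.5   23.9   85.7   10.5   17.    22.8]
top green 4557 [196.8 212.1] [491.7 332.3 198.9 199.7  11.7  -1.2   3.4   7.8]
top white 219 [273.7 117.1] [7.764e+02 1.056e+02 9.920e+01 2.480e+01 5.000e-01 2.090e+01 2.610e+01
 2.980e+01]
top white 303 [229.2 130.9] [7.314e+02 2.311e+02 8.180e+01 4.920e+01 2.000e-01 3.090e+01 6.930e+01
 7.430e+01]
top white 459 [198.9 134.4] [724.1 329.4  86.8  69.3  
[... 719 characters left out ...]
19. ]
scene brass 85 [189.1 285.1] [ 433.5 -378.4   20.3   36.6   47.1    8.5   15.5   19.5]
scene brass 88 [218.6 293.6] [ 500.6 -360.1   20.    36.4   48.     4.    15.9   18.8]
scene brass 98 [244.3 308. ] [ 569.9 -360.2   19.6   35.6   43.8    6.1   15.3   18.7]
scene green 2206 [381.9 153.5] [492.4 331.6 196.5 200.1  11.5  -1.1   1.8   4.8]
scene white 922 [445.6 178.9] [711.9 307.6  92.4 215.6  15.7   4.5  30.3  69.3]
scene white 3192 [329.3 209.5] [527.9  22.7 258.5 207.8  87.8   1.1  20.7  36.9]
scene white 420 [437.5 221.1] [7.67e+02 1.22e+02 9.83e+01 6.59e+01 3.30e+00 4.00e-01 2.18e+01 2.61e+01]
scene white 887 [172.4 229.7] [ 254.6 -264.3  127.9   82.5   61.7   -1.2    2.1    4.8]
```

View pics/crop.png

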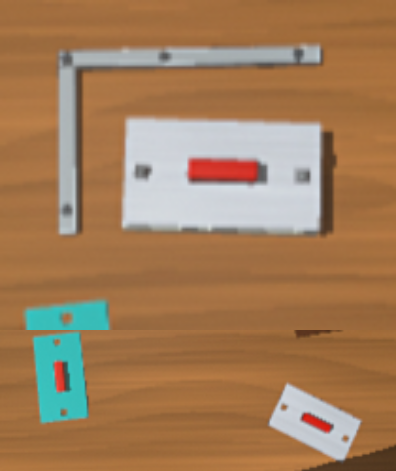

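The crop confirms it: the plate on the block at (317,203) is the large white cover with its red handle, and the other white plate is clearly smaller. Moving above its handle.

Request:
{"fn": "send_rows", "kwargs": {"steps": "1 0.0294 0.0382 -0.01 0 0 0.1022;1 0.0294 0.0382 -0.01 0 0 0.1022;1 0.0294 0.0382 -0.01 0 0 0.1022;1 0.0294 0.0382 -0.01 0 0 0.1022;1 0.0294 0.0382 -0.01 0 0 0.1022"}}

```text
clock: 0.52
eef_pos: [0.2768, -0.3129, 0.1883]
tool_rot: [0.916, 0.4, -0.0, -0.0]
ft_force: [0.5, -0.2, 0.3]
grip_width: 0.0854
grasp_force: 0.0
```

Request:
{"fn": "send_rows", "kwargs": {"steps": "1 0.0294 0.0382 -0.01 0 0 0.1022;1 0.0294 0.0382 -0.01 0 0 0.1022;1 0.0294 0.0382 -0.01 0 0 0.1022;1 0.0294 0.0382 -0.01 0 0 0.1022;1 0.0294 0.0382 -0.01 0 0 0.1022"}}

```text
clock: 0.93
eef_pos: [0.4013, -0.1511, 0.1461]
tool_rot: [0.785, 0.619, -0.0, -0.0]
ft_force: [0.8, -0.9, -0.1]
grip_width: 0.0852
grasp_force: 0.0
```

Request:
{"fn": "send_rows", "kwargs": {"steps": "1 0.0294 0.0382 -0.01 0 0 0.1022;1 0.0294 0.0382 -0.01 0 0 0.1022;1 0 0 0 0 0 0;1 0 0 0 0 0 0;1 0 0 0 0 0 0"}}

```text
clock: 1.35
eef_pos: [0.4498, -0.0883, 0.1293]
tool_rot: [0.72, 0.694, -0.001, -0.001]
ft_force: [-0.2, 0.5, -0.1]
grip_width: 0.0855
grasp_force: 0.0
```

```bash
cat > fence.py <<'E'
from m import *
def fence(t):
    c=load(t);w=white(c);out={}
    k=[b for b in blobs(c,w,300) if abs(b[2][0]-293)<12 and abs(b[2][1]-178)<12][0][0]
    v,u=np.nonzero(k);P=np.array([ray(c,a,b,.014) for a,b in zip(u,v)])[:,:2]*1000
    P=P[(P[:,0]>440)]
    far=P[(P[:,1]<60)&(P[:,1]>-110)]; side=P[(P[:,0]<np.median(far[:,0])-25)]
    for nm,q in(('far',far),('side',side)): print(nm,np.round(cv2.fitLine(q.astype(np.float32),cv2.DIST_HUBER,0,.01,.01).ravel(),4),cv2.minAreaRect(q.astype(np.float32)),len(q))
if __name__=='__main__': fence('top0')
E
python3 fence.py; python3 -c "
from h import *
o=get_obs();print({k:np.round(v,4).tolist() for k,v in o.items() if k in('eef_pos','tool_rot','ft_force','clock')})"
```

```text
far [ 7.500000e-03 -1.000000e+00  6.177304e+02 -2.155140e+01] ((617.5484008789062, -23.48681640625), (165.93077087402344, 15.305045127868652), 89.04773712158203) 296
side [ 1.000000e+00 -1.500000e-03  5.268040e+02  1.185619e+02] ((525.6444702148438, 118.63323211669922), (11.740483283996582, 130.9356231689453), 89.86326599121094) 220
{'clock': 1.35, 'eef_pos': [0.4498, -0.0883, 0.1293], 'tool_rot': [0.7195, 0.6945, -0.0007, -0.0006], 'ft_force': [-0.1905, 0.4701, -0.07]}
```

Request:
{"fn": "send_rows", "kwargs": {"steps": "1 0.0184 0.0233 0 0 0 0;1 0.0184 0.0233 0 0 0 0;1 0.0184 0.0233 0 0 0 0;1 0 0 -0.0295 0 0 0;1 0 0 -0.03 0 0 0"}}

```text
clock: 1.77
eef_pos: [0.5088, -0.0194, 0.072]
tool_rot: [0.72, 0.694, 0.002, 0.003]
ft_force: [-0.6, 0.6, -0.7]
grip_width: 0.0854
grasp_force: 0.0
```

Request:
{"fn": "send_rows", "kwargs": {"steps": "1 0 0 -0.015 0 0 0;1 0 0 -0.012 0 0 0;1 0 0 -0.002 0 0 0;1 0 0 0 0 0 0;1 0 0 0 0 0 0"}}

```text
clock: 2.18
eef_pos: [0.5061, -0.0197, 0.0421]
tool_rot: [0.72, 0.694, 0.0, 0.0]
ft_force: [0.3, -0.0, 0.1]
grip_width: 0.0856
grasp_force: 0.0
```

Request:
{"fn": "send_rows", "kwargs": {"steps": "-1 0 0 0 0 0 0;-1 0 0 0 0 0 0;-1 0 0 0 0 0 0;-1 0 0 0 0 0 0;-1 0 0 0 0 0 0"}}

```text
clock: 2.6
eef_pos: [0.506, -0.0184, 0.0416]
tool_rot: [0.72, 0.694, 0.0, 0.0]
ft_force: [-0.3, 0.2, 0.2]
grip_width: 0.0255
grasp_force: 0.0
```

Request:
{"fn": "send_rows", "kwargs": {"steps": "-1 0 0 0 0 0 0;-1 0 0 0 0 0 0;-1 0 0 0 0 0 0;-1 0 0 0 0 0 0;-1 0 0 0 0 0 0"}}

```text
clock: 3.02
eef_pos: [0.5062, -0.0184, 0.0417]
tool_rot: [0.72, 0.694, 0.0, 0.0]
ft_force: [-0.6, 0.7, 6.0]
grip_width: 0.0167
grasp_force: 59.4
```

Request:
{"fn": "send_rows", "kwargs": {"steps": "-1 0 0 0.01 0 0 0;-1 0 0 0.02 0 0 0;-1 0 0 0.03 0 0 0;-1 0 0 0.03 0 0 0;-1 0 0 0 0 0 0"}}

```text
clock: 3.43
eef_pos: [0.5094, -0.0186, 0.1371]
tool_rot: [0.72, 0.694, 0.003, 0.004]
ft_force: [0.9, 0.3, 0.0]
grip_width: 0.0166
grasp_force: 59.0
```

Request:
{"fn": "send_rows", "kwargs": {"steps": "-1 0 0.02 0 0 0 0;-1 0 0.035 0 0 0 0;-1 -0.002 0.035 0 0 0 0;-1 -0.002 0.035 0 0 0 0;-1 -0.002 0.035 0 0 0 0"}}

```text
clock: 3.85
eef_pos: [0.4989, 0.1426, 0.1307]
tool_rot: [0.72, 0.694, -0.001, -0.0]
ft_force: [0.6, 0.1, -1.9]
grip_width: 0.0164
grasp_force: 59.0
```

Request:
{"fn": "send_rows", "kwargs": {"steps": "-1 -0.002 0.035 0 0 0 0;-1 -0.002 0.035 0 0 0 0;-1 -0.002 0.035 0 0 0 0;-1 -0.002 0.035 0 0 0 0;-1 0 0.035 0 0 0 0"}}

```text
clock: 4.27
eef_pos: [0.4905, 0.3178, 0.1305]
tool_rot: [0.719, 0.695, -0.001, -0.0]
ft_force: [0.0, -1.3, -2.3]
grip_width: 0.0166
grasp_force: 59.0
```

Request:
{"fn": "send_rows", "kwargs": {"steps": "-1 0 0.015 0 0 0 0;-1 0 0 0 0 0 0;-1 0 0 0 0 0 0;-1 0 0 0 0 0 0;-1 0 0 0 0 0 0"}}

```text
clock: 4.68
eef_pos: [0.4916, 0.33, 0.1309]
tool_rot: [0.72, 0.694, -0.001, 0.0]
ft_force: [0.4, 0.1, -1.8]
grip_width: 0.0167
grasp_force: 59.0
```

Run:
```python
from m import *
o=get_obs();print({k:np.round(v,4).tolist() for k,v in o.items() if k in('eef_pos','grip_width','grasp_force','ft_force','clock')})
snap('top','top1');snap('scene','scene1')
a=cv2.imread('pics/top1.png');b=cv2.imread('pics/scene1.png')
cv2.imwrite('pics/v1.png',np.vstack([cv2.resize(a[100:260,150:470],None,fx=1.8,fy=1.8),cv2.resize(b[120:280,150:470],None,fx=1.8,fy=1.8)]))
```

```text
{'clock': 4.6833, 'eef_pos': [0.4916, 0.33, 0.1309], 'ft_force': [0.3763, 0.1484, -1.7659], 'grasp_force': 58.9902, 'grip_width': 0.0167}
```

View pics/v1.png

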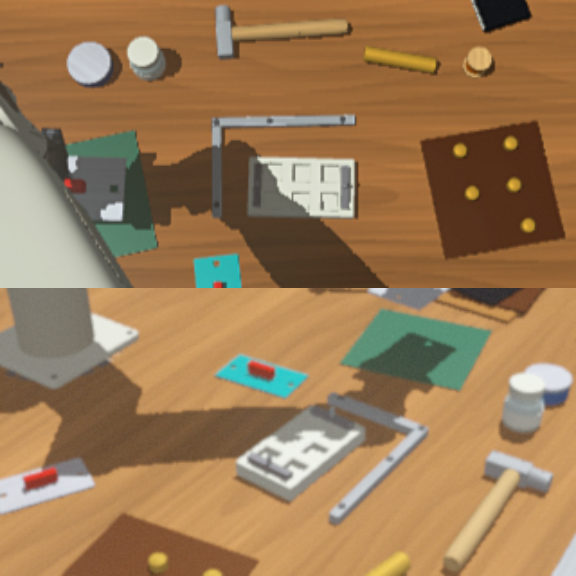

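The images show the cover held over the green mat and the block bare, with its six wells visible (top view ≈ (318,204)). I'll lower the cover and release it.

Request:
{"fn": "send_rows", "kwargs": {"steps": "-1 0 0 -0.035 0 0 0;-1 0 0 -0.035 0 0 0;-1 0 0 -0.03 0 0 0;-1 0 0 -0.012 0 0 0;-1 0 0 -0.003 0 0 0"}}

```text
clock: 5.2
eef_pos: [0.4896, 0.3289, 0.0132]
tool_rot: [0.72, 0.694, -0.003, -0.001]
ft_force: [-0.4, -0.4, -0.4]
grip_width: 0.0165
grasp_force: 59.0
```

Request:
{"fn": "send_rows", "kwargs": {"steps": "-1 0 0 -0.001 0 0 0;-1 0 0 -0.001 0 0 0;-1 0 0 -0.001 0 0 0;-1 0 0 0 0 0 0;-1 0 0 0 0 0 0"}}

```text
clock: 5.62
eef_pos: [0.4925, 0.332, 0.0144]
tool_rot: [0.72, 0.694, 0.001, 0.0]
ft_force: [-0.6, 0.1, -1.6]
grip_width: 0.0168
grasp_force: 58.9
```

Request:
{"fn": "send_rows", "kwargs": {"steps": "-1 0 0 -0.001 0 0 0;-1 0 0 -0.001 0 0 0;-1 0 0 0 0 0 0;-1 0 0 0 0 0 0;-1 0 0 0 0 0 0"}}

```text
clock: 6.03
eef_pos: [0.4924, 0.332, 0.0128]
tool_rot: [0.72, 0.694, 0.001, 0.0]
ft_force: [-0.9, -0.1, 5.1]
grip_width: 0.017
grasp_force: 59.8
```

Request:
{"fn": "send_rows", "kwargs": {"steps": "1 0 0 0 0 0 0;1 0 0 0 0 0 0;1 0 0 0 0 0 0;1 0 0 0 0 0 0;1 0 0 0 0 0 0"}}

```text
clock: 6.45
eef_pos: [0.4917, 0.3315, 0.0111]
tool_rot: [0.72, 0.694, -0.0, -0.0]
ft_force: [-1.4, 0.4, -0.1]
grip_width: 0.076
grasp_force: 0.0
```

Request:
{"fn": "send_rows", "kwargs": {"steps": "1 0 0 0 0 0 0;1 0 0 0.02 0 0 0;1 0 0 0.03 0 0 0;1 0 0 0.03 0 0 0;1 0 0 0.02 0 0 0"}}

```text
clock: 6.87
eef_pos: [0.4926, 0.3321, 0.1139]
tool_rot: [0.72, 0.694, 0.001, 0.0]
ft_force: [1.5, -0.6, 1.2]
grip_width: 0.0857
grasp_force: 0.0
```

```bash
cat > blk.py <<'E'
from m import *
import sys
t=sys.argv[1];c=snap('top',t);w=world(c);z=w[...,2]
o=get_obs();print({k:np.round(v,4).tolist() for k,v in o.items() if k in('eef_pos','tool_rot','ft_force','clock')})
# rails and white body by height, in the neighbourhood of the block
h=hsv(c);reg=(w[...,0]>.42)&(w[...,0]<.625)&(w[...,1]>-.16)&(w[...,1]<.135)
k=reg&(h[...,1]<75)&(h[...,2]>60)&(z>.005)&(z<.06)
h2=k&(h[...,1]<=60)
n=cv2.morphologyEx(k.astype(np.uint8),cv2.MORPH_CLOSE,np.ones((3,3)))
kk=reg&(z>.0185)&(z<.06)
for b,s,ce in blobs(c,cv2.morphologyEx((kk|0).astype(np.uint8),cv2.MORPH_OPEN,np.ones((3,3))),150):
    v,u=np.nonzero(b);p=np.array([ray(c,x,y,.022) for x,y in zip(u,v)]);print('blk',s,np.round(ce,1),rect(p)[:5],'zmed',np.round(np.median(w[b][:,2])*1000,1))
for b,s,ce in blobs(c,brass(c),12):
    P=ray(c,*ce,.016)
    if P[0]<.65: print('stud',s[4],np.round(ce,1),np.round(P*1000,1))
E
python3 blk.py top2
python3 - <<'E'
from m import *
c=load('top2')
cv2.imwrite('pics/v2.png',cv2.resize(c['frame'][140:260,150:480,::-1],None,fx=2.4,fy=2.4))
k=[b for b in blobs(c,red(c),20)];w=world(c)
for b,s,ce in k: print(np.round(ce,1),rect(w[b]))
E
```

```text
{'clock': 6.9167, 'eef_pos': [0.4946, 0.3334, 0.118], 'tool_rot': [0.7196, 0.6944, 0.0047, 0.0008], 'ft_force': [0.6408, 0.4539, 2.411]}
blk [ 288  188   59   33 1066] [317.4 204.1] [503.6 -17.9 168.6  94.3  88.9] zmed 23.2
stud 41 [433.1 179.3] [ 572.3 -362.4   16. ]
stud 41 [405.1 183.1] [ 562.  -278.8   16. ]
stud 42 [435.1 202.2] [ 503.4 -363.3   16. ]
stud 43 [411.9 206.9] [ 490.7 -294.4   16. ]
stud 44 [443.  224.9] [ 436.  -381.7   16. ]
[198.3 209.9] [490.6 322.8  39.6  12.7  89.6  25.2  31.8  35.3]
[271.2 264. ] [334.  114.7  40.4  11.8   5.9  17.3  20.5  24.4]
[407.7 288.8] [ 263.6 -138.9  295.2   24.1   87.3   17.2   20.9   25.5]
```

View pics/v2.png

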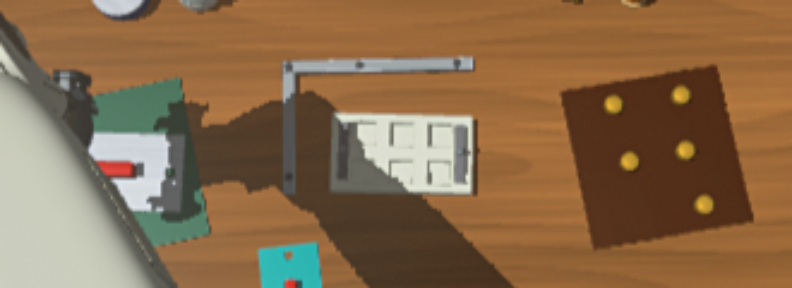

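The cover lies on the mat, and the block is loose at about (504,-18) mm. Next I'll push it towards the far bar with shut fingers.

Request:
{"fn": "send_rows", "kwargs": {"steps": "-1 -0.0095 -0.035 -0.002 0 0 0;-1 -0.0095 -0.035 -0.002 0 0 0;-1 -0.0095 -0.035 -0.002 0 0 0;-1 -0.0095 -0.035 -0.002 0 0 0;-1 -0.0095 -0.035 -0.002 0 0 0"}}

```text
clock: 7.33
eef_pos: [0.4434, 0.1551, 0.1009]
tool_rot: [0.719, 0.695, -0.0, 0.0]
ft_force: [0.3, -0.7, 0.5]
grip_width: 0.0254
grasp_force: 0.0
```

Request:
{"fn": "send_rows", "kwargs": {"steps": "-1 -0.0095 -0.035 -0.002 0 0 0;-1 -0.0095 -0.035 -0.002 0 0 0;-1 -0.0095 -0.035 -0.002 0 0 0;-1 -0.0095 -0.035 -0.002 0 0 0;-1 -0.0095 -0.035 -0.002 0 0 0.035"}}

```text
clock: 7.75
eef_pos: [0.396, -0.0199, 0.0912]
tool_rot: [0.707, 0.707, 0.0, 0.0]
ft_force: [0.4, -0.8, -0.8]
grip_width: -0.0001
grasp_force: 0.0
```

Request:
{"fn": "send_rows", "kwargs": {"steps": "-1 0 0 -0.03 0 0 0;-1 0 0 -0.03 0 0 0;-1 0 0 -0.02 0 0 0;-1 0 0 -0.003 0 0 0;-1 0 0 0 0 0 0"}}

```text
clock: 8.17
eef_pos: [0.3953, -0.0185, 0.0073]
tool_rot: [0.707, 0.707, -0.001, -0.001]
ft_force: [0.4, 0.3, -0.1]
grip_width: 0.0001
grasp_force: 0.0
```

Request:
{"fn": "send_rows", "kwargs": {"steps": "-1 0.01 0 0 0 0 0;-1 0.01 0 0 0 0 0;-1 0.01 0 0 0 0 0;-1 0.005 0 0 0 0 0;-1 0 0 0 0 0 0"}}

```text
clock: 8.58
eef_pos: [0.4355, -0.0183, 0.0096]
tool_rot: [0.707, 0.707, 0.002, 0.002]
ft_force: [-0.2, -1.0, -0.0]
grip_width: -0.0001
grasp_force: 0.0
```

Request:
{"fn": "send_rows", "kwargs": {"steps": "-1 0.006 0 0 0 0 0;-1 0.006 0 0 0 0 0;-1 0.006 0 0 0 0 0;-1 0.006 0 0 0 0 0;-1 0.006 0 0 0 0 0"}}

```text
clock: 9.0
eef_pos: [0.4605, -0.0185, 0.0078]
tool_rot: [0.707, 0.707, -0.001, -0.001]
ft_force: [-3.8, -0.1, 2.6]
grip_width: -0.0002
grasp_force: 2.3
```

Request:
{"fn": "send_rows", "kwargs": {"steps": "-1 0.006 0 0 0 0 0;-1 0.006 0 0 0 0 0;-1 0.006 0 0 0 0 0;-1 0.004 0 0 0 0 0;-1 0.003 0 0 0 0 0"}}

```text
clock: 9.42
eef_pos: [0.4876, -0.0184, 0.0081]
tool_rot: [0.707, 0.707, 0.0, 0.0]
ft_force: [-2.3, -0.8, -1.2]
grip_width: 0.0
grasp_force: 1.4
```

```bash
python3 blk.py top3
```

```text
{'clock': 9.4667, 'eef_pos': [0.4881, -0.0185, 0.0082], 'tool_rot': [0.7073, 0.7069, 0.0004, 0.0004], 'ft_force': [-1.1895, -0.6598, -0.423]}
blk [287 174  11  31 220] [291.1 189.7] [549.6  55.9  28.5  90.3  86. ] zmed 25.3
stud 41 [433.1 179.3] [ 572.3 -362.4   16. ]
stud 43 [405.1 183.1] [ 562.1 -278.7   16. ]
stud 42 [435.1 202.2] [ 503.4 -363.3   16. ]
stud 43 [411.9 206.9] [ 490.7 -294.4   16. ]
stud 44 [443.  224.9] [ 436.  -381.7   16. ]
```

Request:
{"fn": "send_rows", "kwargs": {"steps": "-1 0.005 0 0 0 0 0;-1 0.005 0 0 0 0 0;-1 0 0 0 0 0 0;-1 -0.03 0 0.005 0 0 0;-1 0 -0.03 0 0 0 0"}}

```text
clock: 9.88
eef_pos: [0.4623, -0.0451, 0.0126]
tool_rot: [0.705, 0.709, -0.001, -0.003]
ft_force: [-1.2, -0.7, -1.0]
grip_width: -0.0002
grasp_force: 0.0
```

Request:
{"fn": "send_rows", "kwargs": {"steps": "-1 0 -0.035 0 0 0 0;-1 0 -0.035 0 0 0 0;-1 0 -0.035 0 0 0 0;-1 0.035 0 0 0 0 0;-1 0.035 0 0 0 0 0"}}

```text
clock: 10.3
eef_pos: [0.5373, -0.157, 0.014]
tool_rot: [0.71, 0.705, 0.001, 0.001]
ft_force: [0.6, 0.4, 0.0]
grip_width: -0.0001
grasp_force: 0.0
```

Request:
{"fn": "send_rows", "kwargs": {"steps": "-1 0.032 0 0 0 0 0;-1 0 0 -0.003 0 0 0;-1 0 0.01 0 0 0 0;-1 0 0.01 0 0 0 0;-1 0 0.006 0 0 0 0"}}

```text
clock: 10.72
eef_pos: [0.5674, -0.1256, 0.01]
tool_rot: [0.707, 0.707, -0.0, -0.001]
ft_force: [-0.0, 0.9, 0.0]
grip_width: -0.0002
grasp_force: 0.0
```

Request:
{"fn": "send_rows", "kwargs": {"steps": "-1 0 0.006 0 0 0 0;-1 0 0.006 0 0 0 0;-1 0 0.006 0 0 0 0;-1 0 0.006 0 0 0 0;-1 0 0.006 0 0 0 0"}}

```text
clock: 11.13
eef_pos: [0.5689, -0.0977, 0.0106]
tool_rot: [0.708, 0.707, -0.0, 0.001]
ft_force: [-0.6, -3.4, 0.7]
grip_width: -0.0003
grasp_force: 1.7
```

```bash
python3 blk.py top4|head -3
```

```text
{'clock': 11.1833, 'eef_pos': [0.5689, -0.0963, 0.0105], 'tool_rot': [0.7071, 0.7071, 0.0003, 0.0001], 'ft_force': [0.1933, -2.0764, 2.2614]}
blk [308 171  18  31 227] [318.1 184.7] [558.9 -16.5  45.   93.4  79.4] zmed 22.6
blk [282 172  25  31 303] [290.2 186. ] [557.1  48.1  90.9  68.3   3.6] zmed 24.1
```

Request:
{"fn": "send_rows", "kwargs": {"steps": "-1 0 0.006 0 0 0 0;-1 0 0.006 0 0 0 0;-1 0 0.005 0 0 0 0;-1 0 0.003 0 0 0 0;-1 0 0.002 0 0 0 0"}}

```text
clock: 11.6
eef_pos: [0.569, -0.0753, 0.0105]
tool_rot: [0.707, 0.707, -0.0, 0.0]
ft_force: [0.2, -5.4, 1.1]
grip_width: 0.0002
grasp_force: 2.2
```

Request:
{"fn": "send_rows", "kwargs": {"steps": "-1 0 0.001 0 0 0 0;-1 0 0.001 0 0 0 0;-1 0 0.001 0 0 0 0;-1 0 0.001 0 0 0 0;-1 0 0.001 0 0 0 0"}}

```text
clock: 12.02
eef_pos: [0.569, -0.0708, 0.0105]
tool_rot: [0.707, 0.707, 0.0, 0.0]
ft_force: [0.4, -4.8, 3.8]
grip_width: -0.0005
grasp_force: 2.5
```

Request:
{"fn": "send_rows", "kwargs": {"steps": "-1 0 0.001 0 0 0 0;-1 0 0.001 0 0 0 0;-1 0 0.0005 0 0 0 0;-1 0 0 0 0 0 0;-1 0 0 0 0 0 0"}}

```text
clock: 12.43
eef_pos: [0.5689, -0.0699, 0.0105]
tool_rot: [0.708, 0.706, -0.001, 0.001]
ft_force: [-0.2, -8.9, 2.7]
grip_width: 0.0002
grasp_force: 4.6
```

Request:
{"fn": "send_rows", "kwargs": {"steps": "-1 0 0.001 0 0 0 0;-1 0 0.001 0 0 0 0;-1 0 0 0 0 0 0;-1 0 0 0 0 0 0;-1 0 0 0 0 0 0"}}

```text
clock: 12.85
eef_pos: [0.5689, -0.0698, 0.0106]
tool_rot: [0.708, 0.706, -0.002, 0.003]
ft_force: [-0.2, -13.6, 4.7]
grip_width: -0.0
grasp_force: 6.9
```

Request:
{"fn": "send_rows", "kwargs": {"steps": "-1 0 -0.015 0 0 0 0;-1 0 -0.035 0 0 0 0;-1 -0.035 0 0.002 0 0 0;-1 -0.035 0 0 0 0 0;-1 -0.035 0 0 0 0 0"}}

```text
clock: 13.27
eef_pos: [0.4617, -0.1146, 0.011]
tool_rot: [0.707, 0.707, 0.001, -0.002]
ft_force: [0.3, -0.3, 0.3]
grip_width: -0.0001
grasp_force: 0.0
```

Request:
{"fn": "send_rows", "kwargs": {"steps": "-1 0 0.036 0 0 0 0;-1 0 0.036 0 0 0 0;-1 0 0.036 0 0 0 0;-1 0 0.036 0 0 0 0;-1 0.01 0 -0.002 0 0 0"}}

```text
clock: 13.68
eef_pos: [0.4705, 0.0347, 0.0097]
tool_rot: [0.704, 0.71, 0.0, -0.004]
ft_force: [0.6, -0.0, 0.5]
grip_width: -0.0
grasp_force: 0.0
```

Request:
{"fn": "send_rows", "kwargs": {"steps": "-1 0.008 0 0 0 0 0;-1 0.007 0 0 0 0 0;-1 0.006 0 0 0 0 0;-1 0.003 0 0 0 0 0;-1 0.002 0 0 0 0 0"}}

```text
clock: 14.1
eef_pos: [0.4982, 0.0271, 0.0096]
tool_rot: [0.708, 0.706, -0.001, -0.002]
ft_force: [-4.5, 1.1, 2.6]
grip_width: 0.0002
grasp_force: 2.4
```

Request:
{"fn": "send_rows", "kwargs": {"steps": "-1 0.001 0 0 0 0 0;-1 0.001 0 0 0 0 0;-1 0.001 0 0 0 0 0;-1 0.001 0 0 0 0 0;-1 0.001 0 0 0 0 0"}}

```text
clock: 14.52
eef_pos: [0.5035, 0.0284, 0.0097]
tool_rot: [0.707, 0.707, -0.001, -0.001]
ft_force: [-5.3, 2.5, -0.7]
grip_width: 0.0002
grasp_force: 2.9
```

Request:
{"fn": "send_rows", "kwargs": {"steps": "-1 0.001 0 0 0 0 0;-1 0.001 0 0 0 0 0;-1 0.001 0 0 0 0 0;-1 0.001 0 0 0 0 0;-1 0 0 0 0 0 0"}}

```text
clock: 14.93
eef_pos: [0.5037, 0.0284, 0.0095]
tool_rot: [0.707, 0.707, -0.003, -0.004]
ft_force: [-13.6, 1.8, 7.5]
grip_width: -0.0005
grasp_force: 6.7
```

Request:
{"fn": "send_rows", "kwargs": {"steps": "-1 0.001 0 0 0 0 0;-1 0 0 0 0 0 0;-1 0 0 0 0 0 0;-1 0 0 0 0 0 0;-1 0 0 0 0 0 0"}}

```text
clock: 15.35
eef_pos: [0.5037, 0.0284, 0.0095]
tool_rot: [0.707, 0.707, -0.004, -0.004]
ft_force: [-14.9, 1.3, 8.6]
grip_width: -0.0
grasp_force: 7.7
```

Request:
{"fn": "send_rows", "kwargs": {"steps": "-1 -0.015 0 0 0 0 0;-1 -0.035 -0.005 0.002 0 0 0;-1 0 -0.037 0 0 0 0;-1 0 -0.037 0 0 0 0;-1 0 -0.037 0 0 0 0"}}

```text
clock: 15.77
eef_pos: [0.4616, -0.0892, 0.0133]
tool_rot: [0.706, 0.708, 0.001, 0.002]
ft_force: [0.7, -0.4, -0.4]
grip_width: -0.0004
grasp_force: 0.0
```

Request:
{"fn": "send_rows", "kwargs": {"steps": "-1 0 -0.035 0 0 0 0;-1 0.037 0 0 0 0 0;-1 0.037 0 0 0 0 0;-1 0.037 0 -0.002 0 0 0;-1 0 0.025 0 0 0 0"}}

```text
clock: 16.18
eef_pos: [0.5819, -0.1029, 0.0111]
tool_rot: [0.709, 0.705, 0.004, 0.007]
ft_force: [1.1, 0.5, 0.1]
grip_width: 0.0001
grasp_force: 0.0
```

Request:
{"fn": "send_rows", "kwargs": {"steps": "-1 0 0.01 0 0 0 0;-1 0 0.006 0 0 0 0;-1 0 0.003 0 0 0 0;-1 0 0.002 0 0 0 0;-1 0 0.001 0 0 0 0"}}

```text
clock: 16.6
eef_pos: [0.5704, -0.0761, 0.0108]
tool_rot: [0.707, 0.707, 0.0, 0.0]
ft_force: [-0.7, -0.7, 0.0]
grip_width: 0.0001
grasp_force: 0.0
```

Request:
{"fn": "send_rows", "kwargs": {"steps": "-1 0 0.001 0 0 0 0;-1 0 0.001 0 0 0 0;-1 0 0.001 0 0 0 0;-1 0 0.001 0 0 0 0;-1 0 0 0 0 0 0"}}

```text
clock: 17.02
eef_pos: [0.5707, -0.072, 0.0103]
tool_rot: [0.707, 0.707, 0.0, 0.0]
ft_force: [-1.1, 0.3, 0.1]
grip_width: -0.0003
grasp_force: 0.0
```

Request:
{"fn": "send_rows", "kwargs": {"steps": "-1 0 0.001 0 0 0 0;-1 0 0.001 0 0 0 0;-1 0 0.001 0 0 0 0;-1 0 0.001 0 0 0 0;-1 0 0 0 0 0 0"}}

```text
clock: 17.43
eef_pos: [0.5708, -0.0689, 0.0103]
tool_rot: [0.708, 0.707, -0.001, 0.001]
ft_force: [-1.2, -5.0, -0.0]
grip_width: -0.0002
grasp_force: 2.5
```

Request:
{"fn": "send_rows", "kwargs": {"steps": "-1 0 -0.01 0 0 0 0;-1 0 -0.02 0.02 0 0 0;1 -0.005 -0.03 0.025 0 0 0;1 -0.025 -0.02 0.02 0 0 0;1 -0.025 -0.02 0.02 0 0 0"}}

```text
clock: 17.85
eef_pos: [0.5162, -0.1687, 0.0961]
tool_rot: [0.707, 0.707, 0.001, 0.0]
ft_force: [0.1, -0.4, -0.0]
grip_width: 0.0357
grasp_force: 0.0
```

Request:
{"fn": "send_rows", "kwargs": {"steps": "1 -0.02 -0.034 0 0 0 0;1 -0.01 -0.034 0 0 0 0;1 0 -0.034 0 0 0 0;1 0 -0.034 0 0 0 0;1 0 0 0 0 0 0"}}

```text
clock: 18.27
eef_pos: [0.4859, -0.3098, 0.0957]
tool_rot: [0.709, 0.705, 0.0, 0.002]
ft_force: [0.9, -0.7, 1.2]
grip_width: 0.0855
grasp_force: 0.0
```

```bash
python3 blk.py top5
python3 - <<'E'
from m import *
from fence import fence
fence('top5')
c=snap('scene','scene5');t=load('top5')
# studs: intersect the rays of the two views for height
def ln(c,u,v): a=ray(c,u,v,0);b=ray(c,u,v,.1);return a,(b-a)/np.linalg.norm(b-a)
T=[ce for b,s,ce in blobs(t,brass(t),12) if ce[1]>150];S=[ce for b,s,ce in blobs(c,brass(c),12)]
for a in T:
    best=None
    for b in S:
        p,d=ln(t,*a);q,e=ln(c,*b);M=np.stack([d,-e],1);k=np.linalg.lstsq(M,q-p,rcond=None)[0]
        g=np.linalg.norm(p+d*k[0]-q-e*k[1])
        if best is None or g<best[0]: best=(g,(p+d*k[0]+q+e*k[1])/2)
    print('stud 2-view',np.round(1000*best[1],1),'gap',round(1000*best[0],1))
cv2.imwrite('pics/v5.png',np.vstack([cv2.resize(t['frame'][140:260,250:480,::-1],None,fx=2.4,fy=2.4),cv2.resize(c['frame'][160:280,230:460,::-1],None,fx=2.4,fy=2.4)]))
E
```

```text
{'clock': 18.3167, 'eef_pos': [0.4857, -0.3069, 0.0953], 'tool_rot': [0.7089, 0.7053, 0.0009, 0.0006], 'ft_force': [0.5009, 0.3702, 0.125]}
blk [ 273  169   58   32 1009] [301.6 183.9] [562.2  26.2 166.9  92.8  89. ] zmed 23.6
stud 40 [405.2 183.1] [ 562.2 -279.    16. ]
stud 41 [411.9 206.9] [ 490.8 -294.3   16. ]
far [ 5.316000e-01 -8.470000e-01  5.772278e+02 -8.886000e+00] ((570.845947265625, -22.710556030273438), (165.93077087402344, 108.7227554321289), 89.04774475097656) 1478
side [ 7.220000e-02 -9.974000e-01  5.288462e+02  3.648390e+01] ((504.4866027832031, 32.36009216308594), (184.14613342285156, 88.66622161865234), 89.99333953857422) 740
stud 2-view [ 563.4 -279.8   11.8] gap 0.5
stud 2-view [ 491.8 -294.9   11.8] gap 0.8
```

View pics/v5.png

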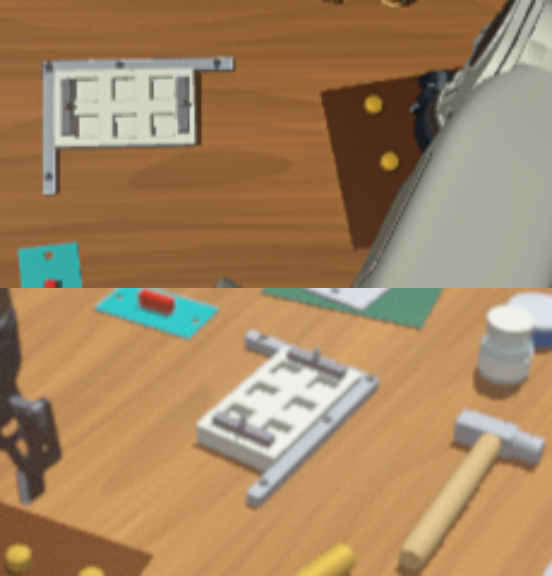

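The block sits flush against both bars: in top5 it's at (301,184), touching the far bar (row 166) and the side bar (column 271). Its measured centre is (562,26) with about 0° yaw, which matches home. Next, the studs, starting with the one at (492,-295).

Request:
{"fn": "send_rows", "kwargs": {"steps": "0.2 0.006 0.012 0 0 0 0;0.2 0 0 0 0 0 0;0.2 0 0 0 0 0 0;0.2 0 0 0 0 0 0;0.2 0 0 0 0 0 0"}}

```text
clock: 18.78
eef_pos: [0.4921, -0.2909, 0.0953]
tool_rot: [0.707, 0.708, 0.0, -0.0]
ft_force: [-0.4, -0.2, 0.2]
grip_width: 0.0512
grasp_force: 0.0
```

Request:
{"fn": "send_rows", "kwargs": {"steps": "0.2 0 -0.004 -0.035 0 0 0;0.2 0 0 -0.03 0 0 0;0.2 0 0 -0.0145 0 0 0;0.2 0 0 -0.0045 0 0 0;0.2 0 0 0 0 0 0"}}

```text
clock: 19.2
eef_pos: [0.4907, -0.2951, 0.0098]
tool_rot: [0.707, 0.707, -0.0, -0.002]
ft_force: [0.3, 0.2, -0.1]
grip_width: 0.0512
grasp_force: 0.0
```

Request:
{"fn": "send_rows", "kwargs": {"steps": "-1 0 0 0 0 0 0;-1 0 0 0 0 0 0;-1 0 0 0 0 0 0;-1 0 0 0 0 0 0;-1 0 0 0 0 0 0"}}

```text
clock: 19.62
eef_pos: [0.4932, -0.2967, 0.0133]
tool_rot: [0.707, 0.707, 0.001, 0.002]
ft_force: [-1.2, 0.7, 6.2]
grip_width: 0.017
grasp_force: 58.5
```

Request:
{"fn": "send_rows", "kwargs": {"steps": "-1 0 0 0 0 0 0;-1 0 0 0 0 0 0;-1 0 0 0.02 0 0 0;-1 0 0 0.03 0 0 0;-1 0 0 0.03 0 0 0"}}

```text
clock: 20.03
eef_pos: [0.4908, -0.2954, 0.0915]
tool_rot: [0.707, 0.707, -0.0, -0.001]
ft_force: [1.4, 0.2, -0.0]
grip_width: 0.0165
grasp_force: 58.6
```

Run:
```python
from m import *
c=snap('scene','scene6');b=brass(c)
for k,s,ce in blobs(c,b,8): print(s,np.round(ce,1))
cv2.imwrite('pics/v6.png',cv2.resize(c['frame'][200:310,160:300,::-1],None,fx=5,fy=5,interpolation=cv2.INTER_CUBIC))
o=get_obs();print(o['eef_pos'],o['grip_width'],o['ft_force'])
```

```text
[493  91   3   4   9] [493.9  92.1]
[498 103   8  28  68] [501.3 115.8]
[228 240   5  10  22] [230.1 244.1]
[332 267  46  38 588] [354.7 284.4]
[263 276  10  12  89] [267.6 281. ]
[184 281  11  11  88] [188.9 285.7]
[214 290  10  11  72] [218.5 294.7]
[239 303  11  12 102] [244.1 308. ]
[ 0.49485913 -0.29787653  0.09906942] 0.016815725579650487 [ 0.74885753 -0.68134609  2.57223983]
```

View pics/v6.png

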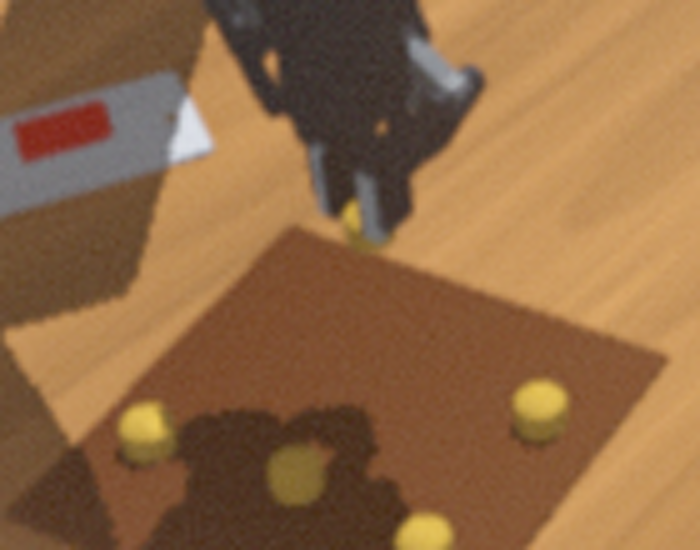

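The crop shows the stud gripped between the pads, with its visible part at about (230,244) in scene6. I'll compute where it sits relative to the TCP.

Run:
```python
from m import *
c=load('scene6');w=world(c)
for z in(.09,.095,.1,.105,.11): print(z,np.round(1000*ray(c,230.1,244.1,z),1))
k=[b for b,s,ce in blobs(c,brass(c),8) if abs(ce[0]-230)<3][0];print('depth pts',np.round(1000*np.percentile(w[k],[10,50,90],axis=0),1).tolist())
v,u=np.nonzero(k);print(u.min(),u.max(),v.min(),v.max())
# pads/fingers near TCP by depth
r=(abs(w[...,0]-.495)<.06)&(abs(w[...,1]+.298)<.05)&(w[...,2]>.06)&(w[...,2]<.14)
d=w[r&~k];print('finger min z',np.round(1000*np.percentile(d[:,2],[0,1,3,10]),1))
```

```text
0.09 [ 486.7 -299.1   90. ]
0.095 [ 491.2 -303.    95. ]
0.1 [ 495.6 -307.   100. ]
0.105 [ 500.  -310.9  105. ]
0.11 [ 504.5 -314.8  110. ]
depth pts [[482.8, -303.3, 83.9], [489.7, -301.6, 93.7], [492.9, -297.3, 95.9]]
228 232 240 249
finger min z [78.9 80.4 83.5 96.1]
```

Request:
{"fn": "send_rows", "kwargs": {"steps": "-1 0.0095 0.0367 0 0 0 0;-1 0.0095 0.0367 0 0 0 0;-1 0.0095 0.0367 0 0 0 0;-1 0.0095 0.0367 0 0 0 0;-1 0.0095 0.0367 0 0 0 0"}}

```text
clock: 20.5
eef_pos: [0.5396, -0.1111, 0.0918]
tool_rot: [0.708, 0.707, 0.0, 0.001]
ft_force: [0.0, -0.1, 0.2]
grip_width: 0.0169
grasp_force: 58.7
```

Request:
{"fn": "send_rows", "kwargs": {"steps": "-1 0.0095 0.0367 0 0 0 0;-1 0.0095 0.0367 0 0 0 0;-1 0.0095 0.0367 0 0 0 0;-1 0.0095 0.0367 0 0 0 0;-1 0.0095 0.0367 0 0 0 0"}}

```text
clock: 20.92
eef_pos: [0.5872, 0.0729, 0.0917]
tool_rot: [0.707, 0.707, 0.0, 0.0]
ft_force: [0.9, -0.3, -0.3]
grip_width: 0.0169
grasp_force: 58.7
```

Request:
{"fn": "send_rows", "kwargs": {"steps": "-1 0 0 -0.02 0 0 0;-1 0 0 -0.02 0 0 0;-1 0 0 0 0 0 0;-1 0 0 0 0 0 0;-1 0 0 0 0 0 0"}}

```text
clock: 21.33
eef_pos: [0.5872, 0.0707, 0.0521]
tool_rot: [0.708, 0.707, 0.0, 0.0]
ft_force: [0.8, 0.5, 0.2]
grip_width: 0.0169
grasp_force: 58.7
```

Request:
{"fn": "send_rows", "kwargs": {"steps": "-1 0 0.0015 -0.01 0 0 0;-1 0 0 -0.01 0 0 0;-1 0 0 -0.006 0 0 0;-1 0 0 0 0 0 0;-1 0 0 0 0 0 0"}}

```text
clock: 21.75
eef_pos: [0.5861, 0.0722, 0.0245]
tool_rot: [0.707, 0.707, -0.001, -0.001]
ft_force: [0.9, 0.1, -1.3]
grip_width: 0.0162
grasp_force: 58.7
```

Request:
{"fn": "send_rows", "kwargs": {"steps": "-0.2 0 0 0 0 0 0;-0.2 0 0 0 0 0 0;-0.2 0 0 0 0 0 0;-0.2 0 0 0 0 0 0;-0.2 0 0 0 0 0 0"}}

```text
clock: 22.17
eef_pos: [0.587, 0.0726, 0.0256]
tool_rot: [0.707, 0.707, 0.0, 0.0]
ft_force: [-0.4, -0.5, 0.8]
grip_width: 0.0339
grasp_force: 0.0
```

Request:
{"fn": "send_rows", "kwargs": {"steps": "-0.2 0 0 0.01 0 0 0;-0.2 0 0 0.02 0 0 0;-0.2 0 0 0.03 0 0 0;0.2 -0.01 -0.035 0 0 0 0;0.2 -0.01 -0.035 0 0 0 0"}}

```text
clock: 22.58
eef_pos: [0.5695, 0.0034, 0.0887]
tool_rot: [0.706, 0.708, 0.003, 0.003]
ft_force: [-0.1, -0.3, -0.5]
grip_width: 0.0513
grasp_force: 0.0
```

Request:
{"fn": "send_rows", "kwargs": {"steps": "0.2 -0.003 -0.04 0 0 0 0;0.2 0 -0.04 0 0 0 0;0.2 0 -0.04 0 0 0 0;0.2 0 -0.04 0 0 0 0;0.2 0 0 0 0 0 0"}}

```text
clock: 23.0
eef_pos: [0.564, -0.1649, 0.0865]
tool_rot: [0.71, 0.704, -0.001, 0.002]
ft_force: [0.8, 0.6, -0.2]
grip_width: 0.0512
grasp_force: 0.0
```

```bash
cat > st.py <<'E'
from m import *
import sys
n=sys.argv[1];o=get_obs();print({k:np.round(v,4).tolist() for k,v in o.items() if k in('eef_pos','ft_force','clock')})
t=snap('top','top'+n);c=snap('scene','scene'+n)
def ln(c,u,v): a=ray(c,u,v,0);b=ray(c,u,v,.1);return a,(b-a)/np.linalg.norm(b-a)
S=[ce for b,s,ce in blobs(c,brass(c),12)]
for _,s,a in blobs(t,brass(t),12):
    if a[1]<150: continue
    R=[]
    for b in S:
        p,d=ln(t,*a);q,e=ln(c,*b);M=np.stack([d,-e],1);k=np.linalg.lstsq(M,q-p,rcond=None)[0]
        R.append((np.linalg.norm(p+d*k[0]-q-e*k[1]),tuple(np.round(1000*(p+d*k[0]+q+e*k[1])/2,1))))
    print('stud',s[4],np.round(a,1),'top@16',np.round(1000*ray(t,*a,.016)[:2],1),'2view',min(R) if R else None)
w=world(t);z=w[...,2];reg=(w[...,0]>.42)&(w[...,0]<.64)&(w[...,1]>-.16)&(w[...,1]<.105)
for b,s,ce in blobs(t,cv2.morphologyEx((reg&(z>.0185)&(z<.06)).astype(np.uint8),cv2.MORPH_OPEN,np.ones((3,3))),150):
    v,u=np.nonzero(b);print('blk',s,rect(np.array([ray(t,x,y,.022) for x,y in zip(u,v)]))[:5])
E
python3 st.py 7
```

```text
{'clock': 23.0, 'eef_pos': [0.564, -0.1649, 0.0865], 'ft_force': [0.821, 0.5879, -0.2032]}
stud 30 [285.1 176.6] top@16 [587.8  73.9] 2view (np.float64(0.0005687380005569911), (np.float64(586.7), np.float64(73.8), np.float64(21.7)))
blk [322 169   9  31 210] [562.8 -46.1  90.1  23.3   1.3]
blk [275 170  25  31 351] [561.8  68.4  69.9  89.7  89.8]
```

Stud 1 is seated at (587,74), with a centroid height of 21.7 mm. Next is the stud at (563,-280).

Request:
{"fn": "send_rows", "kwargs": {"steps": "0.2 0 -0.039 0 0 0 0;0.2 0 -0.039 0 0 0 0;0.2 0 -0.0365 0 0 0 0;0.2 0 0 0 0 0 0;0.2 0 0 0 0 0 0"}}

```text
clock: 23.52
eef_pos: [0.5639, -0.2724, 0.0854]
tool_rot: [0.708, 0.706, 0.0, 0.0]
ft_force: [-0.1, -0.8, 0.1]
grip_width: 0.0513
grasp_force: 0.0
```

Request:
{"fn": "send_rows", "kwargs": {"steps": "0.2 0 0 -0.035 0 0 0;0.2 0 0 -0.03 0 0 0;0.2 0 0 -0.006 0 0 0;0.2 0 0 0 0 0 0;0.2 0 0 0 0 0 0"}}

```text
clock: 23.93
eef_pos: [0.5642, -0.2705, 0.0149]
tool_rot: [0.707, 0.708, 0.0, -0.0]
ft_force: [0.6, -0.6, 0.3]
grip_width: 0.0514
grasp_force: 0.0
```

Request:
{"fn": "send_rows", "kwargs": {"steps": "0.2 0 -0.009 -0.004 0 0 0;0.2 0 0 0 0 0 0;-1 0 0 0 0 0 0;-1 0 0 0 0 0 0;-1 0 0 0 0 0 0"}}

```text
clock: 24.35
eef_pos: [0.5643, -0.2815, 0.0115]
tool_rot: [0.707, 0.707, 0.0, 0.001]
ft_force: [1.3, -0.2, 0.3]
grip_width: 0.0177
grasp_force: 59.1
```

Request:
{"fn": "send_rows", "kwargs": {"steps": "-1 0 0 0 0 0 0;-1 0 0 0 0 0 0;-1 0 0 0 0 0 0;-1 0 0 0 0 0 0;-1 0 0 0 0 0 0"}}

```text
clock: 24.77
eef_pos: [0.5643, -0.2815, 0.0115]
tool_rot: [0.707, 0.707, 0.0, 0.001]
ft_force: [-0.9, 0.5, 5.9]
grip_width: 0.0174
grasp_force: 58.6
```

Request:
{"fn": "send_rows", "kwargs": {"steps": "-1 0 0 0.02 0 0 0;-1 0 0 0.03 0 0 0;-1 0 0 0.03 0 0 0;-1 0 0 0 0 0 0;-1 0 0 0 0 0 0"}}

```text
clock: 25.18
eef_pos: [0.5654, -0.2817, 0.0927]
tool_rot: [0.707, 0.707, 0.001, 0.002]
ft_force: [0.0, -0.0, -1.3]
grip_width: 0.0174
grasp_force: 58.7
```

Request:
{"fn": "send_rows", "kwargs": {"steps": "-1 0.0024 0.0342 0 0 0 0;-1 0.0024 0.0342 0 0 0 0;-1 0.0024 0.0342 0 0 0 0;-1 0.0024 0.0342 0 0 0 0;-1 0.0024 0.0342 0 0 0 0"}}

```text
clock: 25.6
eef_pos: [0.5743, -0.1083, 0.0884]
tool_rot: [0.708, 0.707, -0.001, -0.001]
ft_force: [0.1, -0.0, -1.5]
grip_width: 0.0174
grasp_force: 58.7
```

Request:
{"fn": "send_rows", "kwargs": {"steps": "-1 0.0024 0.0342 0 0 0 0;-1 0.0024 0.0342 0 0 0 0;-1 0.0024 0.0342 0 0 0 0;-1 0.0024 0.0342 0 0 0 0;-1 0 0 -0.02 0 0 0"}}

```text
clock: 26.02
eef_pos: [0.5876, 0.0333, 0.0723]
tool_rot: [0.705, 0.709, 0.003, 0.001]
ft_force: [1.3, -0.7, 0.8]
grip_width: 0.0176
grasp_force: 58.7
```

Request:
{"fn": "send_rows", "kwargs": {"steps": "-1 0 0 -0.02 0 0 0;-1 0 0 0 0 0 0;-1 0 0 0 0 0 0;-1 0 0 0 0 0 0;-1 0 0 0 0 0 0"}}

```text
clock: 26.43
eef_pos: [0.586, 0.0263, 0.0511]
tool_rot: [0.708, 0.707, 0.001, 0.0]
ft_force: [-0.0, 0.4, -0.3]
grip_width: 0.0174
grasp_force: 58.7
```

Request:
{"fn": "send_rows", "kwargs": {"steps": "-1 0.0005 0 -0.01 0 0 0;-1 0 0 -0.01 0 0 0;-1 0 0 -0.0065 0 0 0;-1 0 0 0 0 0 0;-1 0 0 0 0 0 0"}}

```text
clock: 26.85
eef_pos: [0.5853, 0.0266, 0.023]
tool_rot: [0.707, 0.707, -0.0, -0.0]
ft_force: [-0.2, -0.2, 0.8]
grip_width: 0.0175
grasp_force: 58.8
```

Request:
{"fn": "send_rows", "kwargs": {"steps": "-0.2 0 0 0 0 0 0;-0.2 0 0 0 0 0 0;-0.2 0 0 0 0 0 0;-0.2 0 0 0 0 0 0;-0.2 0 0 0 0 0 0"}}

```text
clock: 27.27
eef_pos: [0.5859, 0.0268, 0.0237]
tool_rot: [0.707, 0.707, 0.0, 0.0]
ft_force: [0.5, -0.2, 0.2]
grip_width: 0.0342
grasp_force: 0.0
```

Request:
{"fn": "send_rows", "kwargs": {"steps": "-0.2 0 0 0.01 0 0 0;-0.2 0 0 0.02 0 0 0;-0.2 0 0 0.03 0 0 0;0.2 -0.03 -0.025 0 0 0 0;0.2 -0.03 -0.025 0 0 0 0"}}

```text
clock: 27.68
eef_pos: [0.5293, -0.0229, 0.0871]
tool_rot: [0.706, 0.708, 0.003, 0.003]
ft_force: [-0.9, -1.4, -0.2]
grip_width: 0.0513
grasp_force: 0.0
```

Request:
{"fn": "send_rows", "kwargs": {"steps": "0.2 -0.035 -0.02 0 0 0 0;0.2 -0.035 -0.02 0 0 0 0;0.2 -0.035 -0.02 0 0 0 0;0.2 0 0 0 0 0 0;0.2 0 0 0 0 0 0"}}

```text
clock: 28.1
eef_pos: [0.4191, -0.0839, 0.0845]
tool_rot: [0.708, 0.706, 0.0, -0.0]
ft_force: [0.1, 1.0, 0.3]
grip_width: 0.0512
grasp_force: 0.0
```

```bash
python3 st.py 8
```

```text
{'clock': 28.1, 'eef_pos': [0.4191, -0.0839, 0.0845], 'ft_force': [0.1205, 0.9984, 0.3361]}
stud 31 [285.1 176.6] top@16 [588.   74.1] 2view (np.float64(0.00042443446569709987), (np.float64(586.8), np.float64(74.0), np.float64(21.3)))
stud 29 [300.5 177. ] top@16 [585.9  28.8] 2view (np.float64(0.0007286987534328566), (np.float64(585.1), np.float64(29.0), np.float64(20.1)))
stud 42 [433.1 179.2] top@16 [ 572.6 -362.3] 2view (np.float64(0.00018811738422136784), (np.float64(573.7), np.float64(-363.8), np.float64(11.0)))
stud 42 [435.1 202.2] top@16 [ 503.4 -363.3] 2view (np.float64(0.00025251986170773304), (np.float64(504.3), np.float64(-364.5), np.float64(11.4)))
stud 45 [443.1 224.8] top@16 [ 436.2 -381.8] 2view (np.float64(0.0007223234610472843), (np.float64(437.0), np.float64(-382.7), np.float64(11.8)))
blk [290 169  41  31 483] [563.3   1.2 116.8  89.9  89. ]
blk [275 170  14  31 225] [561.8  84.4  37.8  89.8  89.8]
```

Two studs are in. Next is the one at (437,-383), for the well at (587,-20).

Request:
{"fn": "send_rows", "kwargs": {"steps": "0.2 0.0022 -0.0373 0 0 0 0;0.2 0.0022 -0.0373 0 0 0 0;0.2 0.0022 -0.0373 0 0 0 0;0.2 0.0022 -0.0373 0 0 0 0;0.2 0.0022 -0.0373 0 0 0 0"}}

```text
clock: 28.62
eef_pos: [0.4341, -0.2714, 0.0842]
tool_rot: [0.707, 0.708, 0.0, 0.001]
ft_force: [0.6, 0.5, 0.0]
grip_width: 0.0515
grasp_force: 0.0
```

Request:
{"fn": "send_rows", "kwargs": {"steps": "0.2 0.0022 -0.0373 0 0 0 0;0.2 0.0022 -0.0373 0 0 0 0;0.2 0.0022 -0.0373 0 0 0 0;0.2 0 0 -0.03 0 0 0;0.2 0 0 -0.02 0 0 0"}}

```text
clock: 29.03
eef_pos: [0.4414, -0.3852, 0.0335]
tool_rot: [0.708, 0.706, 0.0, 0.003]
ft_force: [-0.5, 0.5, -1.2]
grip_width: 0.0513
grasp_force: 0.0
```

Request:
{"fn": "send_rows", "kwargs": {"steps": "0.2 0 0 0 0 0 0;0.2 0 0 0 0 0 0;0.2 0 0 0 0 0 0;0.2 0 0 0 0 0 0;0.2 0 0 0 0 0 0"}}

```text
clock: 29.45
eef_pos: [0.4399, -0.3819, 0.0355]
tool_rot: [0.707, 0.707, 0.0, 0.002]
ft_force: [1.1, 0.6, 0.6]
grip_width: 0.0512
grasp_force: 0.0
```

Request:
{"fn": "send_rows", "kwargs": {"steps": "0.2 -0.002 0 -0.015 0 0 0;0.2 0 0 -0.01 0 0 0;0.2 0 0 0 0 0 0;-1 0 0 0 0 0 0;-1 0 0 0 0 0 0"}}

```text
clock: 29.87
eef_pos: [0.4367, -0.3817, 0.0092]
tool_rot: [0.707, 0.707, 0.0, 0.0]
ft_force: [-0.2, 0.3, 0.6]
grip_width: 0.0283
grasp_force: 0.0
```

Request:
{"fn": "send_rows", "kwargs": {"steps": "-1 0 0 0 0 0 0;-1 0 0 0 0 0 0;-1 0 0 0 0 0 0;-1 0 0 0 0 0 0;-1 0 0 0 0 0 0"}}

```text
clock: 30.28
eef_pos: [0.437, -0.382, 0.0097]
tool_rot: [0.707, 0.707, 0.0, 0.001]
ft_force: [-0.6, 0.6, 6.3]
grip_width: 0.0182
grasp_force: 58.9
```

Request:
{"fn": "send_rows", "kwargs": {"steps": "-1 0 0 0.02 0 0 0;-1 0 0 0.03 0 0 0;-1 0 0 0.03 0 0 0;-1 0 0 0 0 0 0;-1 0 0 0 0 0 0"}}

```text
clock: 30.7
eef_pos: [0.4378, -0.3828, 0.0908]
tool_rot: [0.707, 0.707, 0.0, 0.002]
ft_force: [-0.5, -0.5, -1.0]
grip_width: 0.0177
grasp_force: 58.7
```

Request:
{"fn": "send_rows", "kwargs": {"steps": "-1 0.0149 0.0362 0 0 0 0;-1 0.0149 0.0362 0 0 0 0;-1 0.0149 0.0362 0 0 0 0;-1 0.0149 0.0362 0 0 0 0;-1 0.0149 0.0362 0 0 0 0"}}

```text
clock: 31.12
eef_pos: [0.51, -0.1986, 0.0869]
tool_rot: [0.708, 0.707, -0.001, -0.002]
ft_force: [1.1, -0.5, -1.0]
grip_width: 0.0179
grasp_force: 58.8
```

Request:
{"fn": "send_rows", "kwargs": {"steps": "-1 0.0149 0.0362 0 0 0 0;-1 0.0149 0.0362 0 0 0 0;-1 0.0149 0.0362 0 0 0 0;-1 0.0149 0.0362 0 0 0 0;-1 0.0149 0.0362 0 0 0 0"}}

```text
clock: 31.53
eef_pos: [0.5845, -0.0177, 0.0867]
tool_rot: [0.707, 0.707, -0.001, -0.001]
ft_force: [0.9, -0.9, 0.3]
grip_width: 0.0181
grasp_force: 58.8
```

Request:
{"fn": "send_rows", "kwargs": {"steps": "-1 0 0 -0.02 0 0 0;-1 0 0 -0.02 0 0 0;-1 0 0 0 0 0 0;-1 0 0 0 0 0 0;-1 0 0 0 0 0 0"}}

```text
clock: 31.95
eef_pos: [0.585, -0.02, 0.0484]
tool_rot: [0.708, 0.707, -0.0, -0.0]
ft_force: [0.4, -0.0, 0.6]
grip_width: 0.0179
grasp_force: 58.8
```

Request:
{"fn": "send_rows", "kwargs": {"steps": "-1 0.0015 0 -0.01 0 0 0;-1 0 0 -0.01 0 0 0;-1 0 0 -0.0052 0 0 0;-1 0 0 0 0 0 0;-1 0 0 0 0 0 0"}}

```text
clock: 32.37
eef_pos: [0.5867, -0.0199, 0.0231]
tool_rot: [0.708, 0.707, -0.0, -0.0]
ft_force: [-0.1, -0.2, -1.0]
grip_width: 0.0178
grasp_force: 59.0
```

Request:
{"fn": "send_rows", "kwargs": {"steps": "-0.2 0 0 0 0 0 0;-0.2 0 0 0 0 0 0;-0.2 0 0 0 0 0 0;-0.2 0 0 0 0 0 0;-0.2 0 0 0 0 0 0"}}

```text
clock: 32.78
eef_pos: [0.587, -0.0196, 0.0236]
tool_rot: [0.707, 0.707, 0.0, 0.0]
ft_force: [-0.1, 0.0, -0.0]
grip_width: 0.0345
grasp_force: 0.0
```

Request:
{"fn": "send_rows", "kwargs": {"steps": "-0.2 0 0 0.01 0 0 0;-0.2 0 0 0.02 0 0 0;-0.2 0 0 0.03 0 0 0;0.2 -0.03 -0.025 0 0 0 0;0.2 -0.03 -0.025 0 0 0 0"}}

```text
clock: 33.2
eef_pos: [0.5303, -0.0695, 0.0869]
tool_rot: [0.706, 0.708, 0.002, 0.003]
ft_force: [-0.8, -1.4, 0.4]
grip_width: 0.0508
grasp_force: 0.0
```

Request:
{"fn": "send_rows", "kwargs": {"steps": "0.2 -0.035 -0.02 0 0 0 0;0.2 -0.035 -0.02 0 0 0 0;0.2 -0.035 -0.02 0 0 0 0;0.2 0 0 0 0 0 0;0.2 0 0 0 0 0 0"}}

```text
clock: 33.62
eef_pos: [0.4203, -0.1304, 0.0844]
tool_rot: [0.708, 0.706, 0.0, 0.0]
ft_force: [1.1, 0.2, 1.1]
grip_width: 0.0513
grasp_force: 0.0
```

```bash
python3 st.py 9
```

```text
{'clock': 33.6167, 'eef_pos': [0.4203, -0.1304, 0.0844], 'ft_force': [1.134, 0.153, 1.0514]}
stud 30 [317.4 176.3] top@16 [587.2 -21. ] 2view (np.float64(0.002465463699169717), (np.float64(586.6), np.float64(-20.0), np.float64(22.3)))
stud 30 [284.9 176.8] top@16 [587.3  74.6] 2view (np.float64(0.0003543994469316592), (np.float64(586.2), np.float64(74.5), np.float64(21.0)))
stud 30 [300.5 177.1] top@16 [585.6  28.9] 2view (np.float64(0.0010165359450701084), (np.float64(584.9), np.float64(29.1), np.float64(20.4)))
stud 41 [433.1 179.3] top@16 [ 572.3 -362.4] 2view (np.float64(0.00022249507307181505), (np.float64(573.5), np.float64(-363.6), np.float64(11.5)))
stud 42 [435.1 202.2] top@16 [ 503.4 -363.3] 2view (np.float64(0.00017105135225261217), (np.float64(504.3), np.float64(-364.5), np.float64(11.5)))
blk [ 275  169   56   32 1097] [562.1  23.2 161.1  92.8  89. ]
```

Three studs are in. Next is the one at (504,-364), for the well at (541,26).

Request:
{"fn": "send_rows", "kwargs": {"steps": "0.2 0.012 -0.0334 0 0 0 0;0.2 0.012 -0.0334 0 0 0 0;0.2 0.012 -0.0334 0 0 0 0;0.2 0.012 -0.0334 0 0 0 0;0.2 0.012 -0.0334 0 0 0 0"}}

```text
clock: 34.13
eef_pos: [0.4845, -0.2978, 0.0838]
tool_rot: [0.706, 0.708, 0.0, 0.001]
ft_force: [0.8, -1.3, -1.1]
grip_width: 0.0515
grasp_force: 0.0
```

Request:
{"fn": "send_rows", "kwargs": {"steps": "0.2 0.012 -0.0334 0 0 0 0;0.2 0.012 -0.0334 0 0 0 0;0.2 0 0 -0.03 0 0 0;0.2 0 0 -0.02 0 0 0;0.2 0 0 0 0 0 0"}}

```text
clock: 34.55
eef_pos: [0.5049, -0.3616, 0.0284]
tool_rot: [0.707, 0.707, -0.001, -0.004]
ft_force: [-1.6, 0.5, -1.2]
grip_width: 0.0513
grasp_force: 0.0
```

Request:
{"fn": "send_rows", "kwargs": {"steps": "0.2 0 0 0 0 0 0;0.2 0 0 0 0 0 0;0.2 0 0 0 0 0 0;0.2 0 0 0 0 0 0;0.2 0 0 0 0 0 0"}}

```text
clock: 34.97
eef_pos: [0.5069, -0.3636, 0.0352]
tool_rot: [0.707, 0.707, 0.0, 0.001]
ft_force: [-0.8, 0.8, -0.2]
grip_width: 0.0515
grasp_force: 0.0
```

Request:
{"fn": "send_rows", "kwargs": {"steps": "0.2 -0.002 0 -0.015 0 0 0;0.2 0 0 -0.01 0 0 0;0.2 0 0 0 0 0 0;-1 0 0 0 0 0 0;-1 0 0 0 0 0 0"}}

```text
clock: 35.38
eef_pos: [0.5041, -0.3635, 0.0088]
tool_rot: [0.707, 0.707, 0.0, 0.0]
ft_force: [1.4, -0.4, 0.9]
grip_width: 0.0277
grasp_force: 0.0
```

Request:
{"fn": "send_rows", "kwargs": {"steps": "-1 0 0 0 0 0 0;-1 0 0 0 0 0 0;-1 0 0 0 0 0 0;-1 0 0 0 0 0 0;-1 0 0 0 0 0 0"}}

```text
clock: 35.8
eef_pos: [0.5045, -0.3638, 0.0094]
tool_rot: [0.707, 0.707, 0.0, 0.001]
ft_force: [0.2, -0.1, 5.2]
grip_width: 0.0178
grasp_force: 59.0
```

Request:
{"fn": "send_rows", "kwargs": {"steps": "-1 0 0 0.02 0 0 0;-1 0 0 0.03 0 0 0;-1 0 0 0.03 0 0 0;-1 0 0 0 0 0 0;-1 0 0 0 0 0 0"}}

```text
clock: 36.22
eef_pos: [0.5053, -0.3644, 0.0907]
tool_rot: [0.707, 0.707, 0.0, 0.002]
ft_force: [-0.9, 0.0, -0.7]
grip_width: 0.0182
grasp_force: 58.7
```

Request:
{"fn": "send_rows", "kwargs": {"steps": "-1 0.0036 0.039 0 0 0 0;-1 0.0036 0.039 0 0 0 0;-1 0.0036 0.039 0 0 0 0;-1 0.0036 0.039 0 0 0 0;-1 0.0036 0.039 0 0 0 0"}}

```text
clock: 36.63
eef_pos: [0.5203, -0.1664, 0.0866]
tool_rot: [0.708, 0.707, -0.001, -0.002]
ft_force: [0.3, 0.0, -0.8]
grip_width: 0.0182
grasp_force: 58.7
```

Request:
{"fn": "send_rows", "kwargs": {"steps": "-1 0.0036 0.039 0 0 0 0;-1 0.0036 0.039 0 0 0 0;-1 0.0036 0.039 0 0 0 0;-1 0.0036 0.039 0 0 0 0;-1 0.0036 0.039 0 0 0 0"}}

```text
clock: 37.05
eef_pos: [0.5383, 0.0284, 0.0867]
tool_rot: [0.707, 0.707, -0.001, -0.001]
ft_force: [0.7, -0.6, -1.0]
grip_width: 0.0181
grasp_force: 58.7
```

Request:
{"fn": "send_rows", "kwargs": {"steps": "-1 0 0 -0.02 0 0 0;-1 0 0 -0.02 0 0 0;-1 0 0 0 0 0 0;-1 0 0 0 0 0 0;-1 0 0 0 0 0 0"}}

```text
clock: 37.47
eef_pos: [0.5395, 0.0262, 0.0482]
tool_rot: [0.708, 0.707, -0.001, -0.0]
ft_force: [0.7, -0.9, -0.2]
grip_width: 0.0182
grasp_force: 58.8
```

Request:
{"fn": "send_rows", "kwargs": {"steps": "-1 0.001 0 -0.01 0 0 0;-1 0 0 -0.01 0 0 0;-1 0 0 -0.0052 0 0 0;-1 0 0 0 0 0 0;-1 0 0 0 0 0 0"}}

```text
clock: 37.88
eef_pos: [0.5407, 0.0263, 0.0229]
tool_rot: [0.708, 0.707, -0.0, -0.0]
ft_force: [0.8, -1.3, -0.4]
grip_width: 0.0183
grasp_force: 58.8
```

Request:
{"fn": "send_rows", "kwargs": {"steps": "-0.3 0 0 0 0 0 0;-0.3 0 0 0 0 0 0;-0.3 0 0 0 0 0 0;-0.3 0 0 0 0 0 0;-0.3 0 0 0 0 0 0"}}

```text
clock: 38.3
eef_pos: [0.541, 0.0266, 0.0234]
tool_rot: [0.707, 0.707, 0.0, 0.0]
ft_force: [-0.1, 0.5, 0.4]
grip_width: 0.0294
grasp_force: 0.0
```

Request:
{"fn": "send_rows", "kwargs": {"steps": "-0.3 0 0 0.01 0 0 0;-0.3 0 0 0.02 0 0 0;-0.3 0 0 0.03 0 0 0;0.2 -0.02 -0.03 0 0 0 0;0.2 -0.02 -0.03 0 0 0 0"}}

```text
clock: 38.72
eef_pos: [0.5038, -0.033, 0.0864]
tool_rot: [0.706, 0.708, 0.002, 0.003]
ft_force: [0.2, -1.5, -0.3]
grip_width: 0.051
grasp_force: 0.0
```

Request:
{"fn": "send_rows", "kwargs": {"steps": "0.2 -0.03 -0.02 0 0 0 0;0.2 -0.03 -0.02 0 0 0 0;0.2 -0.03 -0.02 0 0 0 0;0.2 0 0 0 0 0 0;0.2 0 0 0 0 0 0"}}

```text
clock: 39.13
eef_pos: [0.4098, -0.0941, 0.0842]
tool_rot: [0.708, 0.706, 0.0, 0.0]
ft_force: [0.6, 0.3, -0.1]
grip_width: 0.0513
grasp_force: 0.0
```

```bash
python3 st.py 10
```

```text
{'clock': 39.1333, 'eef_pos': [0.4098, -0.0941, 0.0842], 'ft_force': [0.5593, 0.2802, -0.1006]}
stud 31 [317.5 176.2] top@16 [587.4 -21.1] 2view (np.float64(0.002655170407735555), (np.float64(587.0), np.float64(-20.2), np.float64(22.0)))
stud 30 [285.  176.5] top@16 [588.3  74.3] 2view (np.float64(2.2558783559620047e-05), (np.float64(586.8), np.float64(74.1), np.float64(21.7)))
stud 30 [300.5 177.1] top@16 [585.6  29. ] 2view (np.float64(0.0008589845842190965), (np.float64(584.9), np.float64(29.2), np.float64(19.9)))
stud 41 [433.1 179.3] top@16 [ 572.3 -362.4] 2view (np.float64(3.551133086751291e-05), (np.float64(573.5), np.float64(-363.7), np.float64(11.2)))
stud 29 [301.9 191.9] top@16 [541.2  25.4] 2view (np.float64(4.838014856115531e-05), (np.float64(595.6), np.float64(28.6), np.float64(-237.9)))
blk [319 169  12  31 262] [562.5 -41.   32.2  90.   88.7]
blk [275 170  43  31 499] [555.4  47.3 129.2  84.4  75.7]
```

Four studs are in. Last one: (573,-363), for the well at (541,-20).

Request:
{"fn": "send_rows", "kwargs": {"steps": "0.2 0.0179 -0.03 0 0 0 0;0.2 0.0179 -0.03 0 0 0 0;0.2 0.0179 -0.03 0 0 0 0;0.2 0.0179 -0.03 0 0 0 0;0.2 0.0179 -0.03 0 0 0 0"}}

```text
clock: 39.65
eef_pos: [0.5032, -0.2442, 0.0835]
tool_rot: [0.707, 0.708, 0.0, 0.001]
ft_force: [1.4, 0.3, 0.7]
grip_width: 0.0512
grasp_force: 0.0
```

Request:
{"fn": "send_rows", "kwargs": {"steps": "0.2 0.0179 -0.03 0 0 0 0;0.2 0.0179 -0.03 0 0 0 0;0.2 0.0179 -0.03 0 0 0 0;0.2 0.0179 -0.03 0 0 0 0;0.2 0 0 -0.03 0 0 0"}}

```text
clock: 40.07
eef_pos: [0.5828, -0.3724, 0.0609]
tool_rot: [0.708, 0.706, 0.002, 0.012]
ft_force: [3.6, -1.3, 2.0]
grip_width: 0.0512
grasp_force: 0.0
```

Request:
{"fn": "send_rows", "kwargs": {"steps": "0.2 0 0 -0.02 0 0 0;0.2 0 0 0 0 0 0;0.2 0 0 0 0 0 0;0.2 0 0 0 0 0 0;0.2 0 0 0 0 0 0"}}

```text
clock: 40.48
eef_pos: [0.5737, -0.3634, 0.0353]
tool_rot: [0.707, 0.707, 0.0, 0.002]
ft_force: [0.6, -0.4, -0.8]
grip_width: 0.0511
grasp_force: 0.0
```

Request:
{"fn": "send_rows", "kwargs": {"steps": "0.2 0 0 -0.015 0 0 0;0.2 0 0 -0.01 0 0 0;0.2 0 0 0 0 0 0;-1 0 0 0 0 0 0;-1 0 0 0 0 0 0"}}

```text
clock: 40.9
eef_pos: [0.5724, -0.3635, 0.0091]
tool_rot: [0.707, 0.707, 0.0, 0.0]
ft_force: [0.3, -0.8, 0.1]
grip_width: 0.0277
grasp_force: 0.0
```

Request:
{"fn": "send_rows", "kwargs": {"steps": "-1 0 0 0 0 0 0;-1 0 0 0 0 0 0;-1 0 0 0 0 0 0;-1 0 0 0 0 0 0;-1 0 0 0 0 0 0"}}

```text
clock: 41.32
eef_pos: [0.5727, -0.3638, 0.0096]
tool_rot: [0.707, 0.707, 0.0, 0.001]
ft_force: [-1.0, 1.3, 5.7]
grip_width: 0.0178
grasp_force: 59.0
```

Request:
{"fn": "send_rows", "kwargs": {"steps": "-1 0 0 0.02 0 0 0;-1 0 0 0.03 0 0 0;-1 0 0 0.03 0 0 0;-1 0 0 0 0 0 0;-1 0 0 0 0 0 0"}}

```text
clock: 41.73
eef_pos: [0.5736, -0.3645, 0.091]
tool_rot: [0.707, 0.707, 0.001, 0.003]
ft_force: [-0.4, -0.3, -0.7]
grip_width: 0.018
grasp_force: 58.7
```

Request:
{"fn": "send_rows", "kwargs": {"steps": "-1 -0.0035 0.0382 0 0 0 0;-1 -0.0035 0.0382 0 0 0 0;-1 -0.0035 0.0382 0 0 0 0;-1 -0.0035 0.0382 0 0 0 0;-1 -0.0035 0.0382 0 0 0 0"}}

```text
clock: 42.15
eef_pos: [0.5527, -0.1705, 0.0864]
tool_rot: [0.708, 0.707, -0.001, -0.002]
ft_force: [1.0, -0.2, -0.4]
grip_width: 0.018
grasp_force: 58.8
```

Request:
{"fn": "send_rows", "kwargs": {"steps": "-1 -0.0035 0.0382 0 0 0 0;-1 -0.0035 0.0382 0 0 0 0;-1 -0.0035 0.0382 0 0 0 0;-1 -0.0035 0.0382 0 0 0 0;-1 0 0 -0.02 0 0 0"}}

```text
clock: 42.57
eef_pos: [0.5413, -0.0132, 0.07]
tool_rot: [0.705, 0.71, 0.002, 0.0]
ft_force: [0.9, -0.2, 0.8]
grip_width: 0.0178
grasp_force: 58.8
```

Request:
{"fn": "send_rows", "kwargs": {"steps": "-1 0 0 -0.02 0 0 0;-1 0 0 0 0 0 0;-1 0 0 0 0 0 0;-1 0 0 0 0 0 0;-1 0 0 0 0 0 0"}}

```text
clock: 42.98
eef_pos: [0.5412, -0.0202, 0.049]
tool_rot: [0.708, 0.706, 0.0, 0.0]
ft_force: [-0.7, 0.6, -0.1]
grip_width: 0.0179
grasp_force: 58.8
```

Request:
{"fn": "send_rows", "kwargs": {"steps": "-1 0 0 -0.01 0 0 0;-1 0 0 -0.01 0 0 0;-1 0 0 -0.0055 0 0 0;-1 0 0 0 0 0 0;-1 0 0 0 0 0 0"}}

```text
clock: 43.4
eef_pos: [0.5402, -0.0199, 0.0225]
tool_rot: [0.707, 0.707, -0.0, -0.0]
ft_force: [-0.8, 0.7, 1.5]
grip_width: 0.018
grasp_force: 59.6
```

Request:
{"fn": "send_rows", "kwargs": {"steps": "-0.3 0 0 0 0 0 0;-0.3 0 0 0 0 0 0;-0.3 0 0 0 0 0 0;-0.3 0 0 0 0 0 0;-0.3 0 0 0 0 0 0"}}

```text
clock: 43.82
eef_pos: [0.5405, -0.0196, 0.0227]
tool_rot: [0.707, 0.707, -0.0, -0.0]
ft_force: [0.2, 0.6, 0.1]
grip_width: 0.03
grasp_force: 0.0
```

Request:
{"fn": "send_rows", "kwargs": {"steps": "-0.3 0 0 0.01 0 0 0;-0.3 0 0 0.02 0 0 0;-0.3 0 0 0.03 0 0 0;0.2 -0.04 0 0 0 0 0;0.2 -0.04 0 0 0 0 0"}}

```text
clock: 44.23
eef_pos: [0.4647, -0.0197, 0.0861]
tool_rot: [0.707, 0.707, 0.003, 0.003]
ft_force: [-1.8, -0.8, -0.8]
grip_width: 0.0508
grasp_force: 0.0
```

Request:
{"fn": "send_rows", "kwargs": {"steps": "0.2 -0.04 0 0 0 0 0;0.2 -0.04 0 0 0 0 0;0.2 0 0 0.01 0 0 0;0.2 0 0 0 0 0 0;0.2 0 0 0 0 0 0"}}

```text
clock: 44.65
eef_pos: [0.3818, -0.0196, 0.0942]
tool_rot: [0.707, 0.707, 0.001, 0.002]
ft_force: [1.0, 0.5, 1.5]
grip_width: 0.0514
grasp_force: 0.0
```

```bash
python3 st.py 11
python3 - <<'E'
from m import *
t=load('top11');c=load('scene11')
for q in(t,c):
    for b,s,ce in blobs(q,red(q),20): print('red',np.round(ce,1),s[4],rect(world(q)[b]))
cv2.imwrite('pics/v11.png',np.vstack([cv2.resize(t['frame'][140:260,150:380,::-1],None,fx=2.4,fy=2.4),cv2.resize(c['frame'][120:240,230:460,::-1],None,fx=2.4,fy=2.4)]))
E
```

```text
{'clock': 44.65, 'eef_pos': [0.3818, -0.0196, 0.0942], 'ft_force': [1.0039, 0.4779, 1.5101]}
stud 32 [317.4 176.3] top@16 [587.2 -21. ] 2view (np.float64(0.0026790567349552204), (np.float64(586.7), np.float64(-20.0), np.float64(22.2)))
stud 32 [285.  176.7] top@16 [587.8  74.3] 2view (np.float64(0.00012613511269545134), (np.float64(586.4), np.float64(74.1), np.float64(21.7)))
stud 31 [300.5 177. ] top@16 [585.9  28.9] 2view (np.float64(0.0006618901841878886), (np.float64(585.1), np.float64(29.0), np.float64(20.1)))
stud 28 [301.7 191.9] top@16 [541.1  26. ] 2view (np.float64(4.21686376998328e-05), (np.float64(595.6), np.float64(29.2), np.float64(-237.9)))
stud 30 [317.5 191.8] top@16 [540.5 -20.2] 2view (np.float64(0.0298550022583423), (np.float64(546.6), np.float64(-10.4), np.float64(43.4)))
blk [275 169  56  32 720] [5.623e+02 2.310e+01 9.000e+01 1.610e+02 1.000e-01]
red [194.6 210. ] 99 [490.7 332.8  55.3  12.8  88.7  26.3  30.7  35.1]
red [271.1 264. ] 61 [333.9 115.5  40.2  11.7   4.8  17.5  21.3  25.4]
red [407.5 289. ] 52 [ 256.2 -267.    39.     9.4   62.4   15.9   20.5   23.9]
red [382.9 145.6] 59 [494.9 328.1  53.8  14.3  86.4  21.5  28.6  31.9]
red [295.6 165.1] 53 [381.6  60.4  30.1 160.4  39.1   9.9  17.9  23.1]
red [171.9 225.6] 97 [ 670.5 -561.3   37.5 1025.3   54.5    8.7   16.6   21.4]
```

View pics/v11.png

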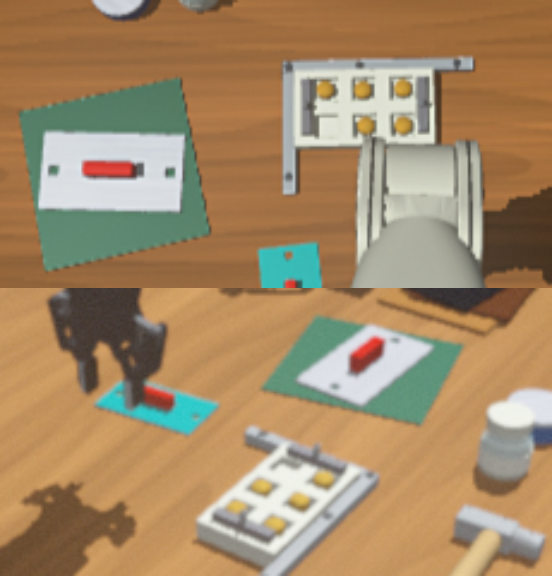

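All five studs are in wells: three in the far row, two in the near row, and one well empty at top-view pixel (286,192). The cover lies flat on the mat at (195,210). I'll measure the relative pose of cover and block for the refit.

Run:
```python
from m import *
def mom(c,mask,h,nm):
    cn=max(cv2.findContours(mask.astype(np.uint8),cv2.RETR_EXTERNAL,cv2.CHAIN_APPROX_NONE)[0],key=cv2.contourArea)
    P=np.array([ray(c,*q[0],h)[:2] for q in cn])*1000
    m=cv2.moments(P.astype(np.float32));cx,cy=m['m10']/m['m00'],m['m01']/m['m00']
    print(nm,np.round([cx,cy,90-np.degrees(.5*np.arctan2(2*m['mu11'],m['mu20']-m['mu02']))%180],2),np.round(cv2.minAreaRect(P.astype(np.float32))[1],1))
t=load('top11');w=world(t);h=hsv(t)
reg=(w[...,0]>.4)&(w[...,0]<.6)&(w[...,1]>.22)&(w[...,1]<.45)
mom(t,reg&~green(t)&((h[...,1]<60)|red(t)),.007,'cover')
for n in('top2','top5'):
    b=load(n);w=world(b);z=w[...,2]
    k=(w[...,0]>.42)&(w[...,0]<.64)&(w[...,1]>-.16)&(w[...,1]<.125)&(z>.0185)&(z<.06)
    mom(b,cv2.morphologyEx(k.astype(np.uint8),cv2.MORPH_OPEN,np.ones((3,3))),.022,'block '+n)
c=load('top0');w=world(c);z=w[...,2];k=(w[...,0]>.42)&(w[...,0]<.64)&(w[...,1]>-.16)&(w[...,1]<.1)&(z>.027)&(z<.08)
mom(c,cv2.morphologyEx(k.astype(np.uint8),cv2.MORPH_OPEN,np.ones((3,3))),.036,'cover top0')
# pins in top11 / scene11: highest points near the expected spots
for n in('top5','scene5','top11','scene11'):
    q=load(n);w=world(q)
    for y in(-.044,.096):
        k=(abs(w[...,0]-.563)<.02)&(abs(w[...,1]-y)<.02)&(w[...,2]>.037)&(w[...,2]<.06)
        if k.sum(): print(n,k.sum(),np.round(1000*np.median(w[k],0),1))
```

```text
cover [492.23 332.61   2.33] [173.1  98.3]
block top2 [500.24 -24.38   6.93] [168.6  94.3]
block top5 [563.94  25.3   -3.13] [166.9  92.8]
cover top0 [504.49 -17.     2.86] [169.   94.3]
top5 8 [560.7 -43.1  43. ]
top5 9 [560.9  96.   41.9]
scene5 9 [564.9 -45.2  42.4]
scene5 11 [564.7  95.3  41.1]
top11 9 [563.6 -41.8  43.2]
top11 13 [559.3  96.3  39. ]
scene11 11 [565.2 -44.9  41.4]
scene11 12 [564.7  95.4  40.4]
```

Request:
{"fn": "send_rows", "kwargs": {"steps": "1 0.011 0.0352 0 0 0 0;1 0.011 0.0352 0 0 0 0;1 0.011 0.0352 0 0 0 0;1 0.011 0.0352 0 0 0 0;1 0.011 0.0352 0 0 0 -0.037"}}

```text
clock: 45.17
eef_pos: [0.4376, 0.1588, 0.0929]
tool_rot: [0.721, 0.693, 0.001, 0.0]
ft_force: [0.4, -0.2, 0.4]
grip_width: 0.0854
grasp_force: 0.0
```

Request:
{"fn": "send_rows", "kwargs": {"steps": "1 0.011 0.0352 0 0 0 0;1 0.011 0.0352 0 0 0 0;1 0.011 0.0352 0 0 0 0;1 0.011 0.0352 0 0 0 0;1 0.011 0.0352 0 0 0 0"}}

```text
clock: 45.58
eef_pos: [0.492, 0.3353, 0.0924]
tool_rot: [0.72, 0.694, 0.0, 0.0]
ft_force: [0.6, 0.1, -0.1]
grip_width: 0.0854
grasp_force: 0.0
```

Request:
{"fn": "send_rows", "kwargs": {"steps": "1 0 0 -0.03 0 0 0;1 0 0 0 0 0 0;1 0 0 0 0 0 0;1 0 0 0 0 0 0;1 0 0 0 0 0 0"}}

```text
clock: 46.0
eef_pos: [0.4914, 0.3322, 0.0638]
tool_rot: [0.721, 0.693, 0.001, 0.0]
ft_force: [0.8, 0.2, 0.1]
grip_width: 0.0854
grasp_force: 0.0
```

Request:
{"fn": "send_rows", "kwargs": {"steps": "1 0.0008 0 -0.025 0 0 0;1 0 0 -0.018 0 0 0;1 0 0 -0.0075 0 0 0;1 0 0 0 0 0 0;1 0 0 0 0 0 0"}}

```text
clock: 46.42
eef_pos: [0.4918, 0.3322, 0.0132]
tool_rot: [0.721, 0.693, 0.0, 0.0]
ft_force: [-0.1, -0.2, 0.6]
grip_width: 0.0852
grasp_force: 0.0
```

Request:
{"fn": "send_rows", "kwargs": {"steps": "-1 0 0 0 0 0 0;-1 0 0 0 0 0 0;-1 0 0 0 0 0 0;-1 0 0 0 0 0 0;-1 0 0 0 0 0 0"}}

```text
clock: 46.83
eef_pos: [0.4916, 0.3326, 0.0129]
tool_rot: [0.72, 0.694, 0.0, 0.0]
ft_force: [0.5, 1.0, 0.4]
grip_width: 0.0254
grasp_force: 0.0
```

Request:
{"fn": "send_rows", "kwargs": {"steps": "-1 0 0 0 0 0 0;-1 0 0 0 0 0 0;-1 0 0 0 0 0 0;-1 0 0 0 0 0 0;-1 0 0 0 0 0 0"}}

```text
clock: 47.25
eef_pos: [0.4917, 0.3327, 0.0129]
tool_rot: [0.72, 0.694, 0.001, 0.0]
ft_force: [-0.7, 0.8, 4.2]
grip_width: 0.0167
grasp_force: 61.7
```

Request:
{"fn": "send_rows", "kwargs": {"steps": "-1 0 0 0.01 0 0 0;-1 0 0 0.03 0 0 0;-1 0 0 0.03 0 0 0;-1 0 0 0.03 0 0 0;-1 0 0 0 0 0 0"}}

```text
clock: 47.67
eef_pos: [0.4945, 0.3345, 0.1191]
tool_rot: [0.72, 0.694, 0.005, 0.001]
ft_force: [0.9, 1.7, 0.3]
grip_width: 0.0167
grasp_force: 60.9
```

Request:
{"fn": "send_rows", "kwargs": {"steps": "-1 0.0078 -0.034 0 0 0 0;-1 0.0078 -0.034 0 0 0 0;-1 0.0078 -0.034 0 0 0 0.0185;-1 0.0078 -0.034 0 0 0 0.0185;-1 0.0078 -0.034 0 0 0 0"}}

```text
clock: 48.08
eef_pos: [0.5297, 0.1608, 0.1118]
tool_rot: [0.707, 0.707, -0.001, -0.0]
ft_force: [-0.1, 0.0, -0.8]
grip_width: 0.0171
grasp_force: 60.8
```

Request:
{"fn": "send_rows", "kwargs": {"steps": "-1 0.0078 -0.034 0 0 0 0;-1 0.0078 -0.034 0 0 0 0;-1 0.0078 -0.034 0 0 0 0;-1 0.0081 -0.034 0 0 0 0;-1 0 0 0 0 0 0"}}

```text
clock: 48.5
eef_pos: [0.5625, 0.0203, 0.1119]
tool_rot: [0.71, 0.704, -0.001, 0.001]
ft_force: [-0.3, 1.9, -1.6]
grip_width: 0.0166
grasp_force: 60.8
```

Request:
{"fn": "send_rows", "kwargs": {"steps": "-1 0 0 -0.03 0 0 0;-1 0 0 0 0 0 0;-1 0 0 0 0 0 0;-1 0 0 0 0 0 0;-1 0 0 0 0 0 0"}}

```text
clock: 48.92
eef_pos: [0.5623, 0.0272, 0.0833]
tool_rot: [0.707, 0.707, 0.0, 0.0]
ft_force: [1.1, -0.2, -0.6]
grip_width: 0.0163
grasp_force: 60.7
```

Run:
```python
from m import *
o=get_obs();print({k:np.round(v,4).tolist() for k,v in o.items() if k in('eef_pos','tool_rot','ft_force','grasp_force','clock')})
c=snap('scene','scene12');cv2.imwrite('pics/v12.png',cv2.resize(c['frame'][150:270,250:430,::-1],None,fx=4,fy=4,interpolation=cv2.INTER_CUBIC))
```

```text
{'clock': 48.9167, 'eef_pos': [0.5623, 0.0272, 0.0833], 'tool_rot': [0.7069, 0.7073, 0.0004, 0.0004], 'ft_force': [1.0694, -0.2007, -0.5638], 'grasp_force': 60.7264}
```

View pics/v12.png

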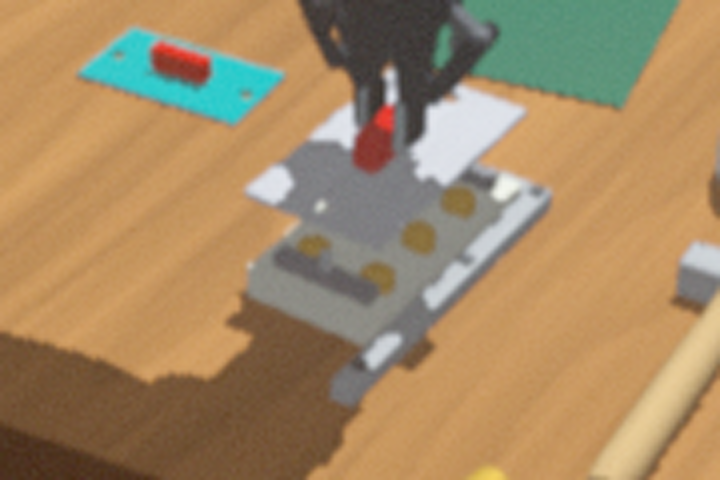

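The cover is held level over the block, with its -y hole at crop (320,207) above the pin side. Lowering it while watching the force.

Request:
{"fn": "send_rows", "kwargs": {"steps": "-1 0.0005 -0.0007 -0.015 0 0 0;-1 0 0 -0.008 0 0 0;-1 0 0 -0.003 0 0 0;-1 0 0 -0.003 0 0 0;-1 0 0 0 0 0 0"}}

```text
clock: 49.38
eef_pos: [0.562, 0.0259, 0.053]
tool_rot: [0.707, 0.707, -0.0, -0.0]
ft_force: [0.1, -0.6, -0.4]
grip_width: 0.0167
grasp_force: 60.8
```

Request:
{"fn": "send_rows", "kwargs": {"steps": "-1 0 0 -0.002 0 0 0;-1 0 0 -0.002 0 0 0;-1 0 0 0 0 0 0;-1 0 0 0 0 0 0;-1 0 0 0 0 0 0"}}

```text
clock: 49.8
eef_pos: [0.5624, 0.0257, 0.0495]
tool_rot: [0.707, 0.707, 0.0, 0.0]
ft_force: [-0.4, -0.0, -1.2]
grip_width: 0.0164
grasp_force: 60.8
```

Request:
{"fn": "send_rows", "kwargs": {"steps": "-1 0 0 -0.002 0 0 0;-1 0 0 -0.002 0 0 0;-1 0 0 -0.002 0 0 0;-1 0 0 0 0 0 0;-1 0 0 0 0 0 0"}}

```text
clock: 50.22
eef_pos: [0.5622, 0.0257, 0.0431]
tool_rot: [0.707, 0.707, -0.0, -0.0]
ft_force: [0.1, 0.7, -0.7]
grip_width: 0.0167
grasp_force: 60.8
```

Request:
{"fn": "send_rows", "kwargs": {"steps": "-1 0 0 -0.001 0 0 0;-1 0 0 -0.0008 0 0 0;-1 0 0 0 0 0 0;-1 0 0 0 0 0 0;-1 0 0 0 0 0 0"}}

```text
clock: 50.63
eef_pos: [0.5625, 0.0257, 0.0419]
tool_rot: [0.707, 0.707, 0.0, 0.0]
ft_force: [-2.2, 0.4, 3.1]
grip_width: 0.0162
grasp_force: 61.3
```

Request:
{"fn": "send_rows", "kwargs": {"steps": "1 0 0 0 0 0 0;1 0 0 0 0 0 0;1 0 0 0 0 0 0;1 0 0 0 0 0 0;1 0 0 0 0 0 0"}}

```text
clock: 51.05
eef_pos: [0.5624, 0.0257, 0.0414]
tool_rot: [0.707, 0.707, -0.0, -0.0]
ft_force: [-0.1, -0.3, 1.1]
grip_width: 0.0759
grasp_force: 0.0
```

Request:
{"fn": "send_rows", "kwargs": {"steps": "1 0 0 0 0 0 0;1 0 0 0.02 0 0 0;1 0 0 0.03 0 0 0;1 0 0 0.03 0 0 0;1 0 0 0.01 0 0 0"}}

```text
clock: 51.47
eef_pos: [0.5649, 0.0258, 0.136]
tool_rot: [0.707, 0.707, 0.003, 0.002]
ft_force: [0.9, -0.1, 1.3]
grip_width: 0.0852
grasp_force: 0.0
```

Request:
{"fn": "send_rows", "kwargs": {"steps": "1 -0.04 0 0 0 0 0;1 -0.04 0 0 0 0 0;1 -0.04 0 0 0 0 0;1 -0.04 0 0 0 0 0;1 -0.04 0 0 0 0 0"}}

```text
clock: 51.88
eef_pos: [0.3602, 0.0256, 0.1309]
tool_rot: [0.707, 0.707, -0.0, -0.0]
ft_force: [0.9, -0.9, 1.9]
grip_width: 0.0851
grasp_force: 0.0
```

Request:
{"fn": "send_rows", "kwargs": {"steps": "1 0 -0.04 0 0 0 0;1 0 -0.04 0 0 0 0;1 0 -0.04 0 0 0 0;1 0 -0.04 0 0 0 0;1 0 0 0 0 0 0"}}

```text
clock: 52.3
eef_pos: [0.3627, -0.1404, 0.132]
tool_rot: [0.711, 0.704, -0.001, 0.002]
ft_force: [0.5, 0.4, -0.8]
grip_width: 0.0854
grasp_force: 0.0
```

Run:
```python
from m import *
t=snap('top','top13');c=snap('scene','scene13');w=world(t);z=w[...,2]
k=(w[...,0]>.42)&(w[...,0]<.64)&(w[...,1]>-.16)&(w[...,1]<.125)&(z>.026)&(z<.07)
k=cv2.morphologyEx(k.astype(np.uint8),cv2.MORPH_OPEN,np.ones((3,3)))>0
v,u=np.nonzero(k);print('cover',rect(np.array([ray(t,x,y,.036) for x,y in zip(u,v)]))[:5])
q=k&white(t);P=w[q];A=np.c_[P[:,:2]-P[:,:2].mean(0),np.ones(len(P))];f=np.linalg.lstsq(A,P[:,2],rcond=None)[0];print('plane tilt x,y, z mm',np.round([f[0],f[1],1000*f[2]],3))
print('brass left on mat',[np.round(ce,1) for b,s,ce in blobs(t,brass(t),12)])
for s in(red,):
    for b,st,ce in blobs(t,s(t),30): print('red',np.round(ce,1),rect(w[b]))
cv2.imwrite('pics/v13.png',np.vstack([cv2.resize(t['frame'][150:230,250:370,::-1],None,fx=4.4,fy=3.6),cv2.resize(c['frame'][160:260,270:420,::-1],None,fx=3.52,fy=3)]))
```

```text
cover [560.7  26.  169.8  94.8  89.9]
plane tilt x,y, z mm [-8.0000e-03 -1.0000e-03  3.6359e+01]
brass left on mat [array([100.2, 111.5]), array([372. , 132.5]), array([ 73.1, 130.7])]
red [301.5 182. ] [413.2  28.5  54.  308.7  88.9  56.5  60.3  65. ]
red [271.2 264. ] [334.2 114.8  40.8  12.2   4.7  17.4  21.6  26. ]
```

View pics/v13.png

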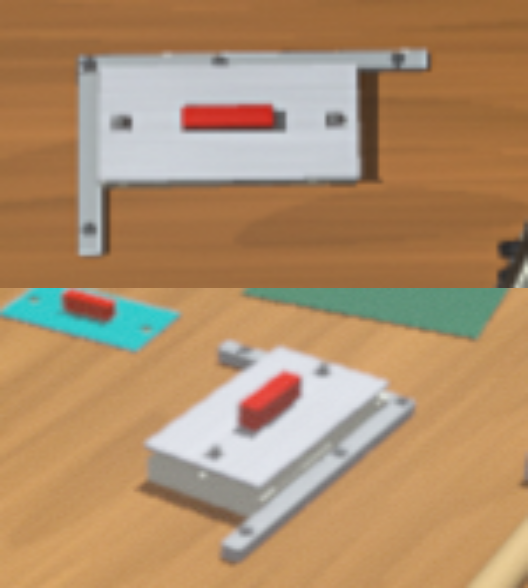

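The cover is seated: its plane is at z≈36 mm, level, with yaw about 0, and both pins show through the holes at crop (121,122) and (335,119). Before handing in, I'll gently touch the near face and the -y face to confirm the block is still flush.

Request:
{"fn": "send_rows", "kwargs": {"steps": "-1 0.02 0.033 0 0 0 0;-1 0.02 0.033 0 0 0 0;-1 0.02 0.033 0 0 0 0;-1 0.02 0.033 0 0 0 0;-1 0 0.034 0 0 0 0"}}

```text
clock: 52.82
eef_pos: [0.4454, 0.0353, 0.1317]
tool_rot: [0.706, 0.708, 0.002, 0.001]
ft_force: [1.3, 0.0, -0.4]
grip_width: 0.0258
grasp_force: 0.0
```

Request:
{"fn": "send_rows", "kwargs": {"steps": "-1 0 0 -0.04 0 0 0;-1 0 0 -0.04 0 0 0;-1 0 0 -0.03 0 0 0;-1 0 0 -0.01 0 0 0;-1 0 0 0 0 0 0"}}

```text
clock: 53.23
eef_pos: [0.4382, 0.0335, 0.0083]
tool_rot: [0.706, 0.708, -0.003, -0.003]
ft_force: [0.0, 0.0, 0.1]
grip_width: 0.0
grasp_force: 0.0
```

Request:
{"fn": "send_rows", "kwargs": {"steps": "-1 0.02 0 0 0 0 0;-1 0.015 0 0 0 0 0;-1 0.01 0 0 0 0 0;-1 0.004 0 0 0 0 0;-1 0 0 0 0 0 0"}}

```text
clock: 53.65
eef_pos: [0.4928, 0.0328, 0.0126]
tool_rot: [0.707, 0.707, 0.001, 0.001]
ft_force: [0.8, -0.3, 0.2]
grip_width: 0.0004
grasp_force: 0.0
```

Request:
{"fn": "send_rows", "kwargs": {"steps": "-1 0.003 -0.006 -0.002 0 0 0;-1 0.002 0 0 0 0 0;-1 0.002 0 0 0 0 0;-1 0.001 0 0 0 0 0;-1 0 0 0 0 0 0"}}

```text
clock: 54.07
eef_pos: [0.4994, 0.0257, 0.0096]
tool_rot: [0.707, 0.707, 0.0, -0.0]
ft_force: [-0.3, 0.2, -0.4]
grip_width: 0.0001
grasp_force: 0.0
```

Request:
{"fn": "send_rows", "kwargs": {"steps": "-1 0.001 0 0 0 0 0;-1 0.001 0 0 0 0 0;-1 0.001 0 0 0 0 0;-1 0.001 0 0 0 0 0;-1 0 0 0 0 0 0"}}

```text
clock: 54.48
eef_pos: [0.5032, 0.0257, 0.0094]
tool_rot: [0.707, 0.707, -0.0, -0.0]
ft_force: [-0.8, 0.1, -0.0]
grip_width: 0.0
grasp_force: 0.3
```

Request:
{"fn": "send_rows", "kwargs": {"steps": "-1 0.001 0 0 0 0 0;-1 0.001 0 0 0 0 0;-1 0 0 0 0 0 0;-1 0 0 0 0 0 0;-1 0 0 0 0 0 0"}}

```text
clock: 54.9
eef_pos: [0.5033, 0.0257, 0.0092]
tool_rot: [0.707, 0.707, -0.001, -0.001]
ft_force: [-4.8, -0.5, 3.5]
grip_width: 0.0
grasp_force: 2.6
```

Request:
{"fn": "send_rows", "kwargs": {"steps": "-1 -0.015 0 0 0 0 0;-1 -0.035 -0.005 0.002 0 0 0;-1 0 -0.037 0 0 0 0;-1 0 -0.037 0 0 0 0;-1 0 -0.037 0 0 0 0"}}

```text
clock: 55.32
eef_pos: [0.4555, -0.091, 0.0118]
tool_rot: [0.706, 0.708, 0.0, 0.001]
ft_force: [1.6, -0.3, -0.1]
grip_width: 0.0
grasp_force: 0.0
```

Request:
{"fn": "send_rows", "kwargs": {"steps": "-1 0 -0.033 0 0 0 0;-1 0.037 0 0 0 0 0;-1 0.037 0 0 0 0 0;-1 0.037 0 -0.002 0 0 0;-1 0 0.02 0 0 0 0"}}

```text
clock: 55.73
eef_pos: [0.5758, -0.107, 0.0097]
tool_rot: [0.709, 0.705, 0.003, 0.005]
ft_force: [1.8, -0.4, -0.2]
grip_width: 0.0001
grasp_force: 0.0
```

Request:
{"fn": "send_rows", "kwargs": {"steps": "-1 0 0.015 0 0 0 0;-1 0 0.006 0 0 0 0;-1 0 0.002 0 0 0 0;-1 0 0 0 0 0 0;-1 0 0 0 0 0 0"}}

```text
clock: 56.15
eef_pos: [0.5663, -0.0807, 0.0098]
tool_rot: [0.707, 0.707, 0.0, 0.0]
ft_force: [-0.1, -0.6, 0.4]
grip_width: -0.0002
grasp_force: 0.0
```

Request:
{"fn": "send_rows", "kwargs": {"steps": "-1 0 0.005 0 0 0 0;-1 0 0.003 0 0 0 0;-1 0 0.001 0 0 0 0;-1 0 0.001 0 0 0 0;-1 0 0 0 0 0 0"}}

```text
clock: 56.57
eef_pos: [0.5664, -0.0702, 0.0097]
tool_rot: [0.707, 0.707, 0.0, 0.0]
ft_force: [-0.8, -0.2, 0.5]
grip_width: -0.0002
grasp_force: 0.0
```

Request:
{"fn": "send_rows", "kwargs": {"steps": "-1 0 0.001 0 0 0 0;-1 0 0.001 0 0 0 0;-1 0 0 0 0 0 0;-1 0 0 0 0 0 0;-1 0 0 0 0 0 0"}}

```text
clock: 56.98
eef_pos: [0.5664, -0.0689, 0.0096]
tool_rot: [0.707, 0.707, -0.0, 0.0]
ft_force: [0.7, -3.2, -0.6]
grip_width: 0.0002
grasp_force: 1.6
```

The block is flush in y as well: contact comes at y = -0.069, as before. Backing off, one last check, then hand in.

Request:
{"fn": "send_rows", "kwargs": {"steps": "-1 0 -0.01 0 0 0 0;-1 0 -0.035 0 0 0 0;-1 0 -0.02 0.03 0 0 0;-1 -0.02 0 0.035 0 0 0;-1 -0.03 -0.02 0.02 0 0 0"}}

```text
clock: 57.4
eef_pos: [0.5194, -0.153, 0.0972]
tool_rot: [0.706, 0.708, 0.002, 0.002]
ft_force: [1.0, -0.2, 0.5]
grip_width: 0.0001
grasp_force: 0.0
```

Request:
{"fn": "send_rows", "kwargs": {"steps": "-1 -0.035 -0.01 0 0 0 0;-1 -0.035 -0.01 0 0 0 0;-1 0 0 0 0 0 0;-1 0 0 0 0 0 0;-1 0 0 0 0 0 0"}}

```text
clock: 57.82
eef_pos: [0.4471, -0.1736, 0.095]
tool_rot: [0.708, 0.707, 0.001, 0.001]
ft_force: [1.3, 0.2, -0.3]
grip_width: 0.0001
grasp_force: 0.0
```

Run:
```python
from m import *
t=snap('top','top14');w=world(t);z=w[...,2]
k=(w[...,0]>.42)&(w[...,0]<.64)&(w[...,1]>-.16)&(w[...,1]<.125)&(z>.026)&(z<.07)
k=cv2.morphologyEx(k.astype(np.uint8),cv2.MORPH_OPEN,np.ones((3,3)))>0
v,u=np.nonzero(k);r=rect(np.array([ray(t,x,y,.036) for x,y in zip(u,v)]))[:5];zz=1000*np.median(z[k&white(t)]);print(r,zz)
if abs(zz-36)<2.5 and abs(r[0]-562)<4 and abs(r[1]-26)<4: print(job_done())
```

```text
[562.6  26.7 168.5  94.8  89.9] 36.338069205896964
the job is handed in; nothing more can be done
None
```

The job is handed in, with no verdict shown: all five studs are in wells, the cover is back down on the pins, and the block was still flush against both bars when last checked.

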